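# Line up a sagged housing cover with a drift and fit the next bolt

## Task

The cover on the gear housing has swung round on its one bolt, so its two open holes no longer match the holes underneath. Ease the tapered drift down through the left-hand open hole (as seen from the fitted bolt) by feel, never pushing harder than 30 N and never pushing the cover with the gripper itself, until the holes are in line and the drift's shoulder sits flush on the cover; then just as gently put the bolt into the other open hole with its head fully home, and leave the drift standing in its hole to hold the line. Leave the other tools and parts where they are.

Things in the scene. Friction and masses are not known exactly. Their poses are not given: they have to be found in the camera images.
- drift_grip (a point): Line-up drift: loose steel pin, 96 mm long, 0.14 kg, standing upright in one of the three holes of the wooden block. Ribbed round grip 22 mm in diameter, 48 mm long, above a shoulder disc 26 mm in diameter, 6 mm thick. This point: on its axis at mid-grip, 30 mm above the shoulder's underside, 24 mm below the top. z runs up the pin.
- drift_shoulder (a point): Point on the drift's axis at the underside of its shoulder, the face that rests on the block now and on the cover when fully home. Below it: parallel shank 15 mm in diameter, 12 mm long, then a 30 mm long taper to a blunt 4 mm tip, so the tip is 42 mm below this point.
- bolt_head (a point): Socket-head cap screw: loose dark steel bolt, 0.07 kg, standing head up in another hole of the block. Round head 21 mm in diameter, 14 mm tall. Nothing to turn: it goes into plain clearance holes. This point: centre of the head, 7 mm above the head's underside. z runs up the bolt.
- bolt_seat (a point): Point on the bolt's axis at the underside of its head, the face that rests on the block now and on the cover when home. Below it the shank, 14 mm in diameter, 30 mm long, with a 1.5 mm bevel at its end.
- cover_drift_hole (a point): Centre of the left open hole (seen from the fitted bolt) of the cover, at the cover's top face; for the drift. 16 mm in diameter, straight through the 10 mm cover. Below it the housing has a like hole, 40 mm deep, blind, at a place not measured: 6.4 to 8.6 mm to one side, square to the line from the fitted bolt. The cover hole's middle is over solid housing: a tip stops 10 mm down.
- cover_bolt_hole (a point): Centre of the right open hole of the cover (seen from the fitted bolt), at the cover's top face; for the bolt. 16 mm in diameter, straight through, with a like hole, 40 mm deep, in the housing below; in line once the drift is home.
- cover: Aluminium three-lug cover, 10 mm thick, top face 60 mm above the table, lying on the housing. Origin: on the axis of the fitted bolt, at the cover's underside; x points to the cover's middle, z up. It pivots about this axis, 113 mm from either open hole; at those it takes about 4.5 N to slide and stays put. Fitted bolt's head 16 mm high, middle boss 11 mm.
- housing: Grey cast gear housing under the cover, 50 mm high, fixed to the table; three lugs like the cover's, three feet 210 mm across. Origin near the middle of its underside; x and y are not squared to its holes, whose exact places in this frame are not known. It carries the cover and the fitted bolt.
- block: Hardwood block 172 x 56 x 50 mm with three 18 mm holes in a row, 62 mm apart along its x, fixed to the table; drift and bolt stand in two of them, in either order. Origin mid-underside.
- spanner_17: Open-ended spanner, 205 mm, lying beside the housing; leave it.
- bearing_1: Ball bearing, 52 mm in diameter, 15 mm high, lying beside the block; leave it.
- marker_1: Black and white marker pen, 135 mm, lying at the left; leave it.
- screwdriver_2: Screwdriver with a red handle, 188 mm, lying at the right; leave it.
There are look-alikes about, which are no part of the job. Leave any orange look-alike of the part that bears drift_grip alone.

How it is judged (in metres and radians):
On the way, in this order (a step that is already met when the one before it is completed fails the run):
1. the drift is in its hole with its shoulder down on the cover, which it can reach only with the cover's hole over the housing's (z of drift_shoulder in the frame of cover_drift_hole below 0.002 m and horizontal distance between drift_shoulder and cover_drift_hole below 0.002 m and angle between drift_grip's own z axis and vertical below 0.06 rad), for 0.2 s.
2. the bolt's head is down on the cover while the drift still holds the holes in line (all of step 1 and z of bolt_seat in the frame of cover_bolt_hole below 0.002 m and horizontal distance between bolt_seat and cover_bolt_hole below 0.0025 m and angle between bolt_head's own z axis and vertical below 0.06 rad), for 0.2 s.
At the end, for the whole second after the job is handed in: Drift and bolt both upright (within 3.5 degrees) in their holes, shoulder and head within 2 mm of the cover, and centred in the cover's holes within 2 mm (drift) and 2.5 mm (bolt); both released and at rest (all of step 2 and linear speed of each of drift, bolt below 0.01 m/s and contact force between the fingers and drift below 0.2 N and contact force between the fingers and bolt below 0.2 N); the robot touches nothing.
It fails at once if the drift is pressed on the cover or housing with more than 35 N (contact force between drift and housing above 35 N).
It fails at once if the bolt is pressed on the cover or housing with more than 35 N (contact force between bolt and housing above 35 N).
It fails at once if the gripper or arm pushes the cover or housing with more than 5 N (contact force between any of the fingers, the arm and housing above 5 N).
It fails at once if a bystander is moved by more than 2 cm (distance of any of spanner_17, bearing_1, marker_1, screwdriver_2 from where it was at the start of the episode above 0.02 m).
It also fails if it takes over 64 s, if anything falls off the work surface, if the arm or the gripper's body presses on something with over 40 N, if the wrist force passes 120 N, or if a joint passes its speed limit or range.

## Robot

A 6-joint arm with a two-finger parallel gripper is mounted at the origin on a cart in front of the work surface, level with it; the furniture and walls round the work are solid. World frame = base frame: x ahead of the robot, y to its left, z up, the work surface at z = 0. Lengths are in mm, angles in rad, forces in N, time in s.
With the tool pointing down it reaches from about 350 to 775 mm from the base axis. Payload 7.3 kg.
Tool frame: the origin (TCP) lies at the centre of the arm's flange, where the gripper is bolted on; the fingertips stand 178 mm ahead of it and the grasp point (between the pads) lies 159 mm ahead of it; z points along the fingers, y is the direction in which the jaws open and shut (so a half turn about z gives the same grasp; the last joint's range is limited). The gripper opens to 92 mm and grips with 3 to 60 N. Pads are 19 mm wide; open, the fingers measure 130 mm over their backs; the gripper's body (75 mm by 190 mm) begins 47 mm behind the grasp point.
Start: joints at [1.168, 0.342, 1.524, -0, 1.275, -0.146], TCP at [133.321, 507.793, 404.741] pointing down, gripper open.
Joint ranges: [-2.53, 2.53], [-0.77, 2.02], [0.04, 2.7], [-1, 4.14], [0.28, 2.66], [-3.11, 3.11]. Speed limits (rad/s): [2.57, 2.57, 3.14, 3.14, 3.14, 3.14].

## Interface

Orientations are given as [roll, pitch, yaw] about the fixed x, y, z axes, in that order (R = Rz(yaw) Ry(pitch) Rx(roll)).
In Python, from plant import status, viewer, ticket gives the robot as it stands.
- The arm moves only by the tool play_rows, never from a script. Its argument "commands" is a list of rows, each an object with "offset": the shift along the tool's x, y, z in m, a list of three; "twist": the turn about the tool's z in degrees. A call has 1 to 5 rows; each row shifts and turns the commanded pose from where the row before left it, along the tool's axes as they then stand; what a row does not reach is not made up. A row lasts 1/10 s, in which the tool goes at most 50 mm and 8.59 degrees, less where a joint would pass 70% of its speed; a pose out of reach is approached as far as the arm can. A call with a gripper value outside its range is refused whole. "jaw" is the closure in counts, from 0 (fully open) to 255 (shut), set as the call begins (left out, the last holds). The fingers move at their own pace and stop on an object; the grip force is fixed at half the most. Time passes only in rows, so rows that do not move let the fingers close. It gives the time, the measured TCP pose, the force and the opening at its end, in the units of the state.
- status.get_obs(): the state, without advancing time (a new reading comes with each control period).
- viewer.capture(name): name is "side" or "top"; returns the picture (420x560x3 uint8, red, green, blue); there is no depth.
- viewer.camera_params(name): a dict with "fov_y" (degrees; the focal length in pixels is half the picture's height over the tangent of half this angle, whatever the lens; pixels are square), "cx", "cy" (the principal point, pixels), "rvec" (rotation vector, rad) and "tvec" (3), from world to camera coordinates, as OpenCV has them. Camera axes: x right, y down, z forward; pixel columns grow to the right and rows downward; lengths in mm; the calibration is good to about 2 mm. A picture is of the moment at which its call begins. camera_params takes no time and is no camera call.
- ticket.close_job(): hands the job in, once; it reports no verdict.
The state is a dict: "time": time; "joint_positions": joint angles; "dq": joint speeds; "tau": joint torques, N m; "tool_pos": TCP position; "tcp_rot": TCP orientation; "contact_force": force on the tool from outside, world axes, zero at the start; "moment": the same for the moment, N m; "grip_width": finger opening in mm.
Only numpy, scipy, OpenCV 4.12 (cv2) and the standard library are available. Lean on these libraries where they do the work, as an engineer would, in place of code of your own. Each camera call takes 0.05 s, during which the arm holds its last target.

## Working session

There is one attempt and no reset: what is moved stays moved. The work goes in short steps, Python scripts to look and compute and a tool call to move; the robot and the scene stay as the last step left them, time stands still between calls to the robot, and variables do not carry over. Pictures are saved under pics/ and viewed, and the job is handed in when it is done.

Besides the shell and the picture viewer there is one more tool, called after "Call:" by a JSON object that holds its "fn" and its "kwargs", one argument or row to a line. play_rows: Moves the arm, as the interface text tells. Its arguments: {"type":"object","properties":{"commands":{"type":"array"},"jaw":{"type":"number"}},"required":["commands"]}

```bash
ls; mkdir -p pics
python3 - <<'E'
from plant import status, viewer
import cv2
print(status.get_obs())
for n in("side","top"):
    print(n,viewer.camera_params(n))
    im=viewer.capture(n); cv2.imwrite(f"pics/{n}0.png",im[:,:,::-1])
E
```

```text
pics
{'time': 0.0, 'joint_positions': array([ 1.16801786e+00,  3.42719153e-01,  1.52501603e+00, -2.54366839e-05,
        1.27540671e+00, -1.46009107e-01]), 'dq': array([-0.00061381,  0.00031676, -0.00074023, -0.0019257 , -0.001951  ,
        0.00143442]), 'tau': array([ 6.36779569e-04, -4.31261230e+01, -2.44223320e+01,  7.16964249e-02,
        5.60149492e-02, -1.32702880e-04]), 'tool_pos': array([133.25953404, 507.66399759, 404.04695399]), 'tcp_rot': array([-3.14005636e+00, -2.01335367e-04,  2.88483056e+00]), 'contact_force': array([ 0.42929823,  0.33165878, -0.91949194]), 'moment': array([ 0.0115008 , -0.00465848,  0.04460511]), 'grip_width': 91.90370738493282}
side {'fov_y': 52.19091898042422, 'cx': 280.2388253374903, 'cy': 205.80301491581895, 'rvec': array([ 2.15770942, -0.16982944,  0.12246615]), 'tvec': array([-531.24175892,  106.23042225, 1216.55932439])}
top {'fov_y': 51.32931636711224, 'cx': 277.27553490397617, 'cy': 217.61063366492127, 'rvec': array([ 2.16091406, -2.12657556,  0.16188893]), 'tvec': array([ -53.76924548,  564.19713108, 1396.53018543])}
```

View pics/side0.png

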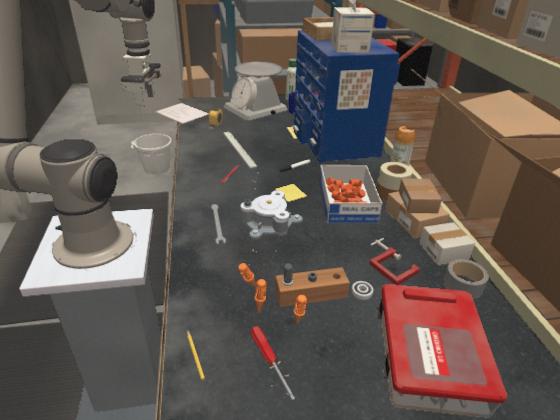

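View pics/top0.png

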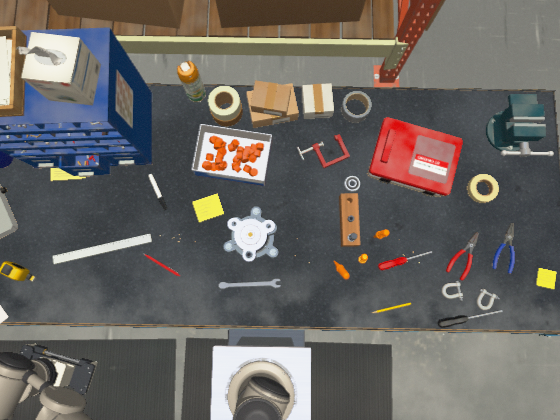

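```bash
cat > h.py <<'E'
import numpy as np, cv2
from plant import status, viewer
def cam(n):
    p=viewer.camera_params(n); f=210/np.tan(np.radians(p['fov_y']/2))
    K=np.array([[f,0,p['cx']],[0,f,p['cy']],[0,0,1]]);R=cv2.Rodrigues(p['rvec'])[0];return K,R,np.array(p['tvec'])
def proj(n,P):
    K,R,t=cam(n); P=np.atleast_2d(P).astype(float); return cv2.projectPoints(P,cv2.Rodrigues(R)[0],t,K,None)[0].reshape(-1,2)
def back(n,uv,z):
    K,R,t=cam(n); d=R.T@np.linalg.inv(K)@np.array([uv[0],uv[1],1.]); c=-R.T@t; return c+d*(z-c[2])/d[2]
def tri(us,ut):
    A=[];b=[]
    for n,uv in(("side",us),("top",ut)):
        K,R,t=cam(n);d=R.T@np.linalg.inv(K)@np.array([uv[0],uv[1],1.]);d/=np.linalg.norm(d);c=-R.T@t
        M=np.eye(3)-np.outer(d,d);A.append(M);b.append(M@c)
    return np.linalg.lstsq(np.vstack(A),np.hstack(b),rcond=None)[0]
def crop(src,x0,y0,x1,y1,s,out):
    im=cv2.imread(src)[y0:y1,x0:x1]; im=cv2.resize(im,None,fx=s,fy=s,interpolation=cv2.INTER_CUBIC)
    for x in range((x0+9)//10*10,x1,10):
        cv2.putText(im,str(x),(int((x-x0+.5)*s),8),0,.3,(0,255,255),1);cv2.line(im,(int((x-x0+.5)*s),10),(int((x-x0+.5)*s),14),(0,255,255),1)
    for y in range((y0+9)//10*10,y1,10): cv2.putText(im,str(y),(0,int((y-y0+.5)*s)),0,.3,(0,255,255),1)
    cv2.imwrite(out,im)
E
python3 - <<'E'
from h import *
crop('pics/top0.png',215,195,285,265,8,'pics/t_cov.png')
crop('pics/top0.png',320,170,400,250,7,'pics/t_blk.png')
crop('pics/side0.png',230,180,310,240,9,'pics/s_cov.png')
crop('pics/side0.png',265,255,385,315,6,'pics/s_blk.png')
E
```

```text
(no output)
```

View pics/t_cov.png

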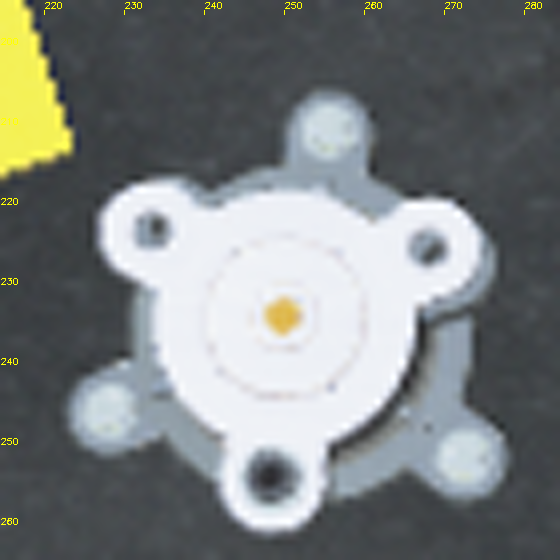

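View pics/t_blk.png

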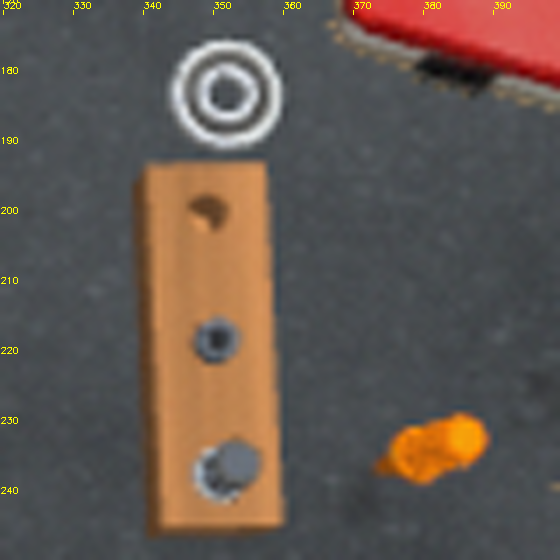

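View pics/s_cov.png

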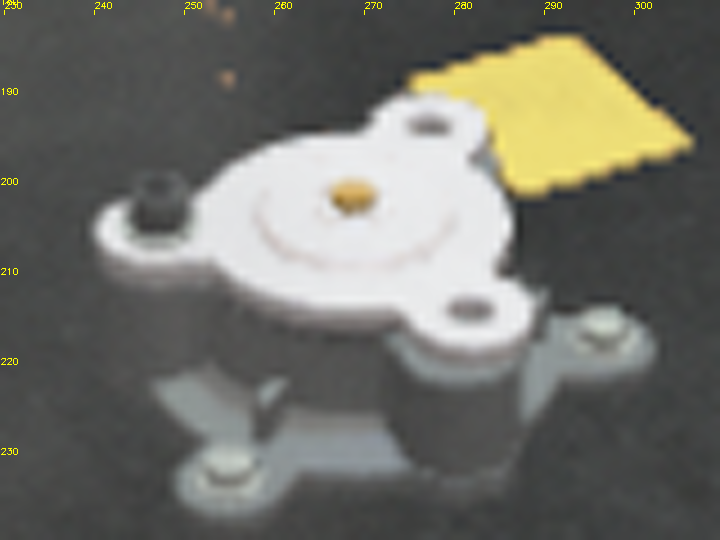

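View pics/s_blk.png

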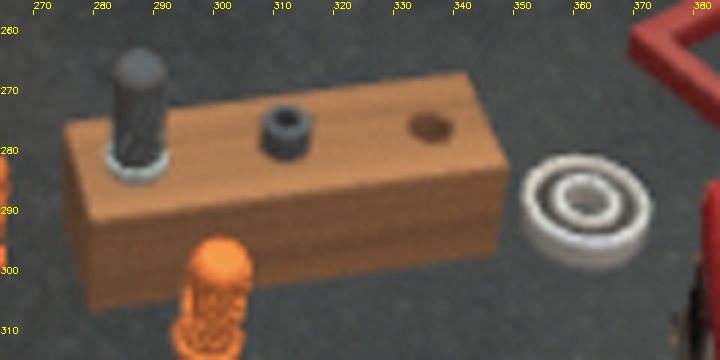

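Run:
```python
from h import *
np.set_printoptions(precision=1,suppress=True)
def pr(name,t,s,z):
    print(name,'top',back('top',t,z),'side',back('side',s,z),'tri',tri(s,t))
pr('drift top',(353.6,235.7),(288.1,265.4),104)
pr('bolt top',(350.6,218.1),(312.4,273.4),64)
c=lambda x0,y0,s,x,y:(x0+(x+.5)/s-.5,y0+(y+.5)/s-.5)
pr('hole3',c(320,170,7,208,213),c(265,255,6,431,127),50)
pr('L',c(215,195,8,152,229),c(230,180,9,430,125),60)
pr('R',c(215,195,8,429,247),c(230,180,9,471,310),60)
pr('F',c(215,195,8,270,476),c(230,180,9,158,187),76)
```

```text
drift top top [ 502.3 -284.6  104. ] side [ 506.6 -285.1  104. ] tri [ 504.4 -285.   103.7]
bolt top top [ 564.  -282.5   64. ] side [ 569.2 -278.2   64. ] tri [ 565.7 -282.3   67.8]
hole3 top [ 626.4 -281.1   50. ] side [ 630.4 -280.3   50. ] tri [ 628.1 -281.3   50.9]
L top [541.7  96.8  60. ] side [545.2  98.3  60. ] tri [543.3  96.6  61. ]
R top [536.2 -15.7  60. ] side [540.1 -14.6  60. ] tri [538.  -15.9  60.8]
F top [441.4  45.3  76. ] side [445.   47.2  76. ] tri [443.1  45.2  77.3]
```

```bash
cat >> h.py <<'E'
def st():
    o=status.get_obs(); y=o['tcp_rot'][2]
    print('t%.2f'%o['time'],'tcp',np.round(o['tool_pos'],1),'rot',np.round(o['tcp_rot'],4),'F',np.round(o['contact_force'],1),'w%.1f'%o['grip_width']); return o
def plan(x,y,z,o=None,yaw=None):
    """tool-frame offset (m) to world tcp target; yaw = orientation to use now"""
    o=o or status.get_obs(); R=cv2.Rodrigues(np.zeros(3))[0]
    from scipy.spatial.transform import Rotation as Ro
    r=o['tcp_rot'].copy()
    if yaw is not None: r=np.array([np.pi,0,yaw])
    M=Ro.from_euler('xyz',r).as_matrix(); d=M.T@(np.array([x,y,z])-o['tool_pos']); print('tool offset mm',np.round(d,1)); return d
E
python3 - <<'E'
from h import *
o=st();plan(450,150,404)
yaw=2.8848; print('twist', -np.degrees(3.17-yaw))
import copy
o['tool_pos']=np.array([450,150,404]);plan(504.4,-285,404,o)
plan(504.4,-285,404,o,3.17)
E
```

```text
t0.10 tcp [133.3 507.7 404.1] rot [-3.1402e+00 -2.0000e-04  2.8848e+00] F [-0.6 -0.3 -1.2] w91.6
tool offset mm [-397.2 -265.5    0.4]
twist -16.340756317131085
tool offset mm [-163.1 -406.9    0.5]
tool offset mm [ -42.  -436.4   -0. ]
```

Call:
{"fn": "play_rows", "kwargs": {
  "commands": [
    {"offset": [-0.0397,-0.0265,0]},
    {"offset": [-0.0397,-0.0265,0]},
    {"offset": [-0.0397,-0.0265,0]},
    {"offset": [-0.0397,-0.0265,0]},
    {"offset": [-0.0397,-0.0265,0]}
  ],
  "jaw": 60
}}

```text
$.commands[0]: bad value
```

Call:
{"fn": "play_rows", "kwargs": {
  "commands": [
    {"offset": [-0.0397,-0.0265,0]},
    {"offset": [-0.0397,-0.0265,0]},
    {"offset": [-0.0397,-0.0265,0]},
    {"offset": [-0.0397,-0.0265,0]},
    {"offset": [-0.0397,-0.0265,0]}
  ]
}}

```text
$.commands[0]: bad value
```

Call:
{"fn": "play_rows", "kwargs": {
  "commands": [
    {"offset": [0,0,0],"twist": -8.2},
    {"offset": [0,0,0],"twist": -8.2},
    {"offset": [-0.005,-0.048,0]},
    {"offset": [-0.005,-0.048,0]},
    {"offset": [-0.005,-0.048,0]}
  ]
}}

```text
$.commands[2]: bad value
```

Call:
{"fn": "play_rows", "kwargs": {
  "commands": [
    {"offset": [-0.005,-0.048,0]},
    {"offset": [-0.005,-0.048,0]},
    {"offset": [-0.005,-0.048,0]},
    {"offset": [-0.005,-0.048,0.03]},
    {"offset": [-0.003,-0.03,0.03]}
  ]
}}

```text
$.commands[0]: bad value
```

Run:
```python
from h import *
st();plan(504.4,-285,242)
```

```text
t0.10 tcp [133.3 507.7 404.1] rot [-3.1402e+00 -2.0000e-04  2.8848e+00] F [-0.6 -0.3 -1.2] w91.6
tool offset mm [-560.3 -672.2  162.9]
```

Call:
{"fn": "play_rows", "kwargs": {
  "commands": [
    {"offset": [-0.0397,-0.0265,0],"twist": 0},
    {"offset": [-0.0397,-0.0265,0],"twist": 0},
    {"offset": [-0.0397,-0.0265,0],"twist": 0},
    {"offset": [-0.0397,-0.0265,0],"twist": 0},
    {"offset": [-0.0397,-0.0265,0],"twist": 0}
  ],
  "jaw": 60
}}

```text
time: 0.6
tool_pos: [292.4, 327.6, 404.6]
tcp_rot: [-3.141, -0.0, 2.885]
contact_force: [0.6, 0.6, 0.7]
grip_width: 70.6
```

Call:
{"fn": "play_rows", "kwargs": {
  "commands": [
    {"offset": [-0.0397,-0.0265,0],"twist": 0},
    {"offset": [-0.0397,-0.0265,0],"twist": 0},
    {"offset": [-0.0397,-0.0265,0],"twist": 0},
    {"offset": [-0.0397,-0.0265,0],"twist": 0},
    {"offset": [-0.0397,-0.0265,0],"twist": 0}
  ]
}}

```text
time: 1.1
tool_pos: [450.9, 148.9, 404.6]
tcp_rot: [3.142, -0.0, 2.885]
contact_force: [-0.5, 0.3, -0.5]
grip_width: 70.5
```

Call:
{"fn": "play_rows", "kwargs": {
  "commands": [
    {"offset": [0,0,0],"twist": -8.2},
    {"offset": [0,0,0],"twist": -8.2},
    {"offset": [-0.005,-0.048,0],"twist": 0},
    {"offset": [-0.005,-0.048,0],"twist": 0},
    {"offset": [-0.005,-0.048,0],"twist": 0}
  ]
}}

```text
time: 1.6
tool_pos: [469.1, 5.9, 404.5]
tcp_rot: [3.141, -0.0, -3.111]
contact_force: [0.6, 0.1, -0.2]
grip_width: 70.4
```

Call:
{"fn": "play_rows", "kwargs": {
  "commands": [
    {"offset": [-0.005,-0.048,0],"twist": 0},
    {"offset": [-0.005,-0.048,0],"twist": 0},
    {"offset": [-0.005,-0.048,0],"twist": 0},
    {"offset": [-0.005,-0.045,0.01],"twist": 0},
    {"offset": [-0.003,-0.03,0.03],"twist": 0}
  ]
}}

```text
time: 2.1
tool_pos: [499.2, -214.4, 366.3]
tcp_rot: [-3.138, 0.005, -3.114]
contact_force: [1.1, 0.8, -0.4]
grip_width: 70.2
```

Run:
```python
from h import *
st();plan(504.4,-285,242)
```

```text
t2.10 tcp [ 499.2 -214.4  366.3] rot [-3.1379  0.0051 -3.114 ] F [ 1.1  0.8 -0.4] w70.2
tool offset mm [ -2.7 -70.2 124.6]
```

Call:
{"fn": "play_rows", "kwargs": {
  "commands": [
    {"offset": [-0.003,-0.035,0.03],"twist": 0},
    {"offset": [-0.003,-0.0355,0.02],"twist": 0},
    {"offset": [0,0,0],"twist": 0}
  ]
}}

```text
time: 2.4
tool_pos: [505.9, -284.7, 310.7]
tcp_rot: [3.139, -0.005, -3.116]
contact_force: [-0.4, 0.3, 0.7]
grip_width: 70.1
```

Run:
```python
from h import *
st();plan(504.4,-285,242)
```

```text
t2.40 tcp [ 505.9 -284.7  310.7] rot [ 3.1389 -0.0047 -3.1159] F [-0.4  0.3  0.7] w70.1
tool offset mm [ 1.2 -0.4 68.7]
```

Call:
{"fn": "play_rows", "kwargs": {
  "commands": [
    {"offset": [0.001,0,0.025],"twist": 0},
    {"offset": [0,0,0.025],"twist": 0},
    {"offset": [0,0,0.0185],"twist": 0},
    {"offset": [0,0,0],"twist": 0}
  ]
}}

```text
time: 2.8
tool_pos: [505.1, -280.3, 244.0]
tcp_rot: [3.138, -0.004, -3.112]
contact_force: [0.6, 0.2, 0.6]
grip_width: 70.2
```

Run:
```python
from h import *
st();plan(504.4,-285,242)
for n in("side","top"):
    im=viewer.capture(n); cv2.imwrite(f"pics/{n}1.png",im[:,:,::-1])
crop('pics/side1.png',220,170,360,320,5,'pics/s1.png')
```

```text
t2.80 tcp [ 505.1 -280.3  244. ] rot [ 3.138  -0.0042 -3.1118] F [0.6 0.2 0.6] w70.2
tool offset mm [ 0.8 -4.7  1.9]
```

View pics/s1.png

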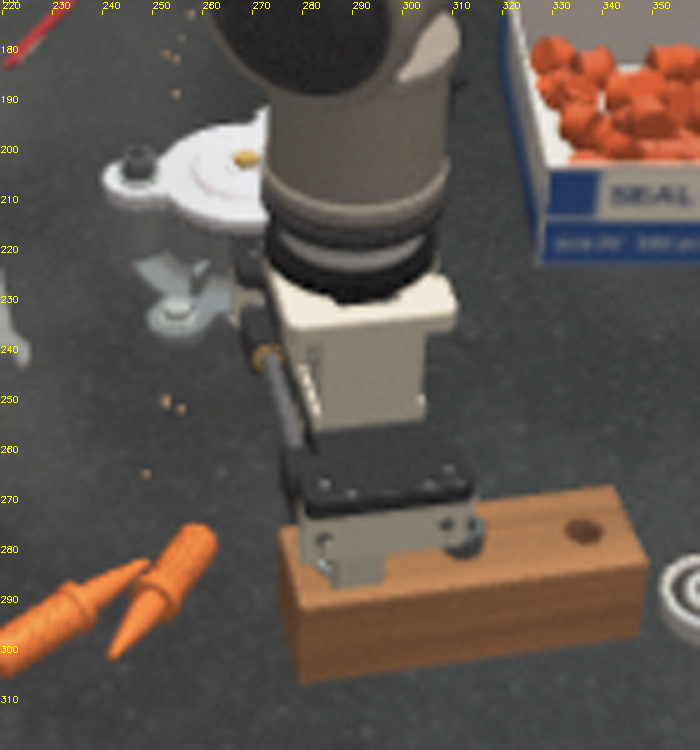

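View pics/side1.png

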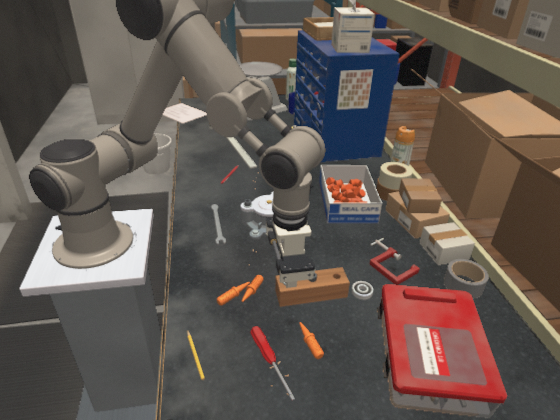

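View pics/top1.png

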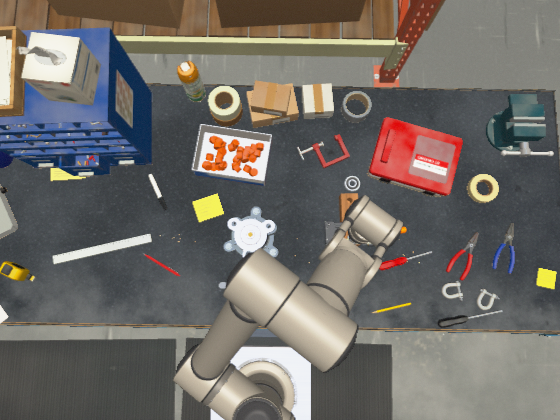

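Call:
{"fn": "play_rows", "kwargs": {
  "commands": [
    {"offset": [0.0005,-0.0045,0.002],"twist": 0},
    {"offset": [0,0,0],"twist": 0}
  ]
}}

```text
time: 3.1
tool_pos: [505.6, -286.4, 245.3]
tcp_rot: [-3.14, 0.002, -3.112]
contact_force: [0.4, -0.2, 0.0]
grip_width: 70.3
```

Call:
{"fn": "play_rows", "kwargs": {
  "commands": [
    {"offset": [0,0,0],"twist": 0},
    {"offset": [0,0,0],"twist": 0}
  ],
  "jaw": 120
}}

```text
time: 3.3
tool_pos: [505.4, -286.0, 244.7]
tcp_rot: [-3.141, 0.001, -3.112]
contact_force: [0.6, -0.1, 0.3]
grip_width: 58.7
```

Call:
{"fn": "play_rows", "kwargs": {
  "commands": [
    {"offset": [0,0,0.001],"twist": 0},
    {"offset": [0,0,0],"twist": 0},
    {"offset": [0,0,0],"twist": 0},
    {"offset": [0,0,0],"twist": 0},
    {"offset": [0,0,0],"twist": 0}
  ],
  "jaw": 255
}}

```text
time: 3.8
tool_pos: [505.4, -285.8, 243.1]
tcp_rot: [3.141, -0.0, -3.112]
contact_force: [0.1, -0.2, -0.3]
grip_width: 21.4
```

Run:
```python
from h import *
print(st()['joint_positions'])
```

```text
t3.80 tcp [ 505.4 -285.8  243.1] rot [ 3.1412e+00 -1.0000e-04 -3.1122e+00] F [ 0.1 -0.2 -0.3] w21.4
[-6.46756173e-01  6.10350127e-01  1.56673640e+00  2.41897671e-04
  9.64829741e-01 -2.24712608e+00]
```

Call:
{"fn": "play_rows", "kwargs": {
  "commands": [
    {"offset": [0,0,-0.005],"twist": 0},
    {"offset": [0,0,-0.015],"twist": 0},
    {"offset": [0,0,-0.025],"twist": 0},
    {"offset": [0,0,-0.03],"twist": 0},
    {"offset": [0,0,-0.02],"twist": 0}
  ]
}}

```text
time: 4.3
tool_pos: [505.5, -286.0, 340.4]
tcp_rot: [-3.14, 0.002, -3.112]
contact_force: [-0.5, -0.1, -1.8]
grip_width: 21.1
```

Call:
{"fn": "play_rows", "kwargs": {
  "commands": [
    {"offset": [0,0,0],"twist": 0},
    {"offset": [0,0,0],"twist": 0}
  ]
}}

```text
time: 4.5
tool_pos: [505.1, -285.8, 337.8]
tcp_rot: [3.141, -0.0, -3.112]
contact_force: [0.3, 0.1, -2.7]
grip_width: 21.4
```

Run:
```python
from h import *
st();
for n in("side","top"):
    im=viewer.capture(n); cv2.imwrite(f"pics/{n}2.png",im[:,:,::-1])
crop('pics/side2.png',250,200,370,310,6,'pics/s2.png')
```

```text
t4.50 tcp [ 505.1 -285.8  337.8] rot [ 3.1413e+00 -2.0000e-04 -3.1122e+00] F [ 0.3  0.1 -2.7] w21.4
```

View pics/s2.png

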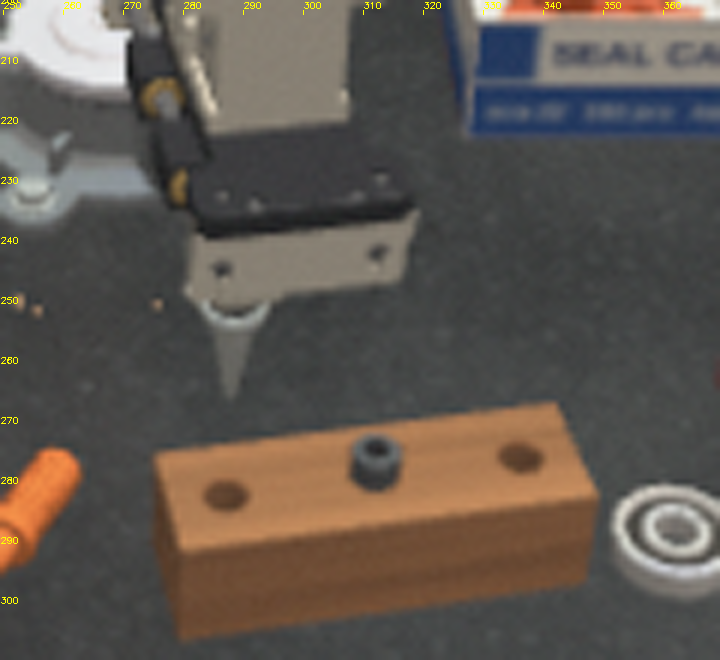

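Run:
```python
from h import *
print(proj('side',[[505.1,-285.8,102.7],[507.1,-285.8,102.7],[505.1,-283.8,102.7],[505.1,-285.8,104.7]]))
# residual hole positions
print(back('side',(288.25,265.9),102.7))
```

```text
[[287.51782776 266.06399791]
 [288.35770644 265.98149648]
 [287.3621752  265.49448137]
 [287.54565048 265.42070078]]
[ 506.90228471 -285.48544921  102.7       ]
```

Run:
```python
from h import *
st();plan(545.8,93.5,338)
```

```text
t4.60 tcp [ 505.  -285.7  336.6] rot [ 3.1397e+00 -2.2000e-03 -3.1122e+00] F [-0.4  0.1 -1.2] w21.0
tool offset mm [-51.9 377.8  -0.8]
```

Call:
{"fn": "play_rows", "kwargs": {
  "commands": [
    {"offset": [-0.003,0.02,0],"twist": 0},
    {"offset": [-0.0055,0.042,0],"twist": -5},
    {"offset": [-0.0018,0.042,0],"twist": -5},
    {"offset": [0.002,0.042,0],"twist": -5},
    {"offset": [0.0056,0.042,0],"twist": -5}
  ]
}}

```text
time: 5.1
tool_pos: [480.7, -100.7, 336.7]
tcp_rot: [3.14, -0.001, -2.759]
contact_force: [0.1, 0.7, -0.2]
grip_width: 21.5
```

Run:
```python
from h import *
st();plan(545.8,93.5,338)
```

```text
t5.10 tcp [ 480.7 -100.7  336.7] rot [ 3.1398e+00 -1.4000e-03 -2.7592e+00] F [ 0.1  0.7 -0.2] w21.5
tool offset mm [-132.9  155.9   -1.2]
```

Call:
{"fn": "play_rows", "kwargs": {
  "commands": [
    {"offset": [-0.03,0.035,0],"twist": 0},
    {"offset": [-0.03,0.035,0],"twist": 0},
    {"offset": [-0.03,0.035,0],"twist": 0},
    {"offset": [-0.028,0.033,0],"twist": 0},
    {"offset": [-0.0145,0.0175,0],"twist": -5.3}
  ]
}}

```text
time: 5.6
tool_pos: [546.9, 94.2, 336.6]
tcp_rot: [3.14, -0.002, -2.667]
contact_force: [1.3, -0.3, -1.3]
grip_width: 20.7
```

Call:
{"fn": "play_rows", "kwargs": {
  "commands": [
    {"offset": [0,0,0],"twist": 0},
    {"offset": [0,0,0],"twist": 0},
    {"offset": [0,0,0],"twist": 0}
  ]
}}

```text
time: 5.9
tool_pos: [546.4, 90.1, 337.5]
tcp_rot: [3.141, -0.002, -2.672]
contact_force: [-0.4, 0.6, -1.9]
grip_width: 21.5
```

Run:
```python
from h import *
st();plan(545.8,93.5,305)
for n in("side","top"):
    im=viewer.capture(n); cv2.imwrite(f"pics/{n}3.png",im[:,:,::-1])
crop('pics/side3.png',220,150,320,240,8,'pics/s3.png')
crop('pics/top3.png',180,170,280,270,6,'pics/t3.png')
```

```text
t5.90 tcp [546.4  90.1 337.5] rot [ 3.1411e+00 -1.7000e-03 -2.6724e+00] F [-0.4  0.6 -1.9] w21.5
tool offset mm [-1.   3.3 32.5]
```

View pics/s3.png

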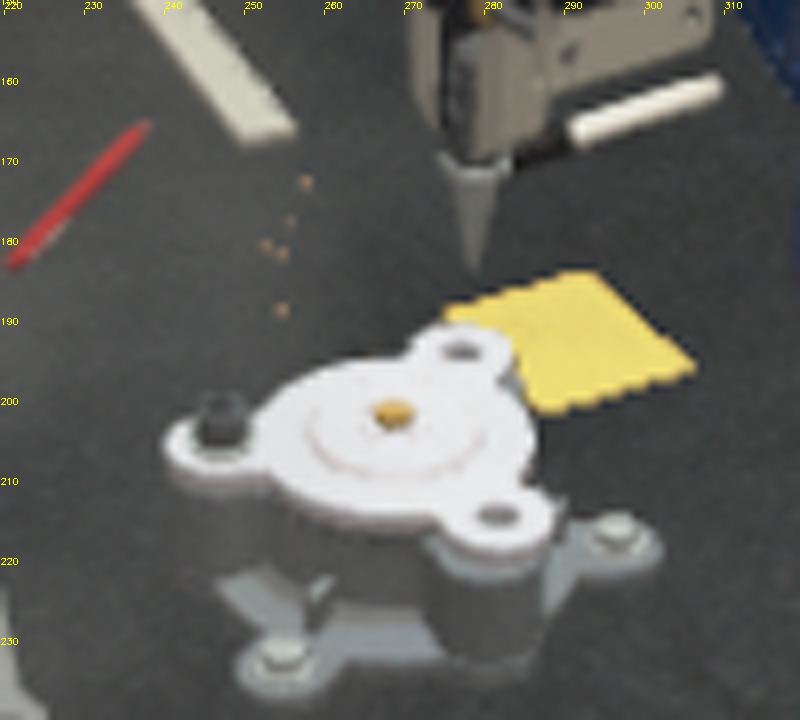

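View pics/t3.png

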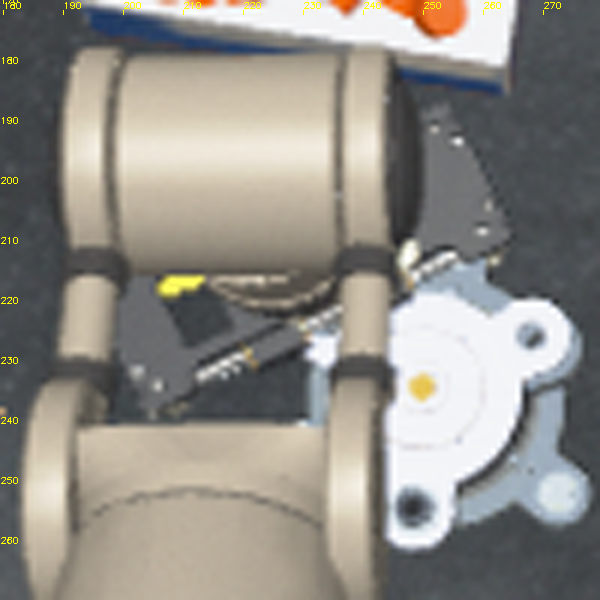

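Run:
```python
from h import *
o=st();t=back('side',(278.8,183.1),o['tool_pos'][2]-235.1);print(t,t-o['tool_pos'])
for uv in [(278.8,184),(279.3,183.1)]: print(back('side',uv,102.4))
L=back('side',(277.3,193.5),60);print('L',L)
```

```text
t6.00 tcp [546.5  89.9 337.9] rot [ 3.1413e+00 -7.0000e-04 -2.6728e+00] F [ 0.4 -0.2 -0.8] w21.3
[547.51073139  89.45809006 102.83358821] [   0.97480622   -0.44673613 -235.1       ]
[546.75059465  84.88225166 102.4       ]
[549.16397966  89.97224116 102.4       ]
L [545.08142544  97.94777618  60.        ]
```

Run:
```python
from h import *
st();plan(545.2,93.7,301)
```

```text
t6.00 tcp [546.5  89.9 337.9] rot [ 3.1413e+00 -7.0000e-04 -2.6728e+00] F [ 0.4 -0.2 -0.8] w21.3
tool offset mm [-0.5  4.  36.9]
```

Call:
{"fn": "play_rows", "kwargs": {
  "commands": [
    {"offset": [-0.0005,0.004,0.01],"twist": 0},
    {"offset": [0,0,0.014],"twist": 0},
    {"offset": [0,0,0.01],"twist": 0},
    {"offset": [0,0,0],"twist": 0},
    {"offset": [0,0,0],"twist": 0}
  ]
}}

```text
time: 6.5
tool_pos: [545.4, 94.7, 304.1]
tcp_rot: [3.141, -0.0, -2.671]
contact_force: [0.3, -0.5, -2.5]
grip_width: 21.3
```

Run:
```python
from h import *
o=st();plan(545.2,93.7,301)
im=viewer.capture('side'); cv2.imwrite(f"pics/side4.png",im[:,:,::-1])
crop('pics/side4.png',250,165,310,225,10,'pics/s4.png')
st()
```

```text
t6.50 tcp [545.4  94.7 304.1] rot [ 3.1413e+00 -3.0000e-04 -2.6710e+00] F [ 0.3 -0.5 -2.5] w21.3
tool offset mm [ 0.6 -0.8  3.1]
t6.55 tcp [545.5  94.7 304.5] rot [-3.1414e+00  6.0000e-04 -2.6709e+00] F [-0.6 -0.3 -1.7] w21.2
```

View pics/s4.png

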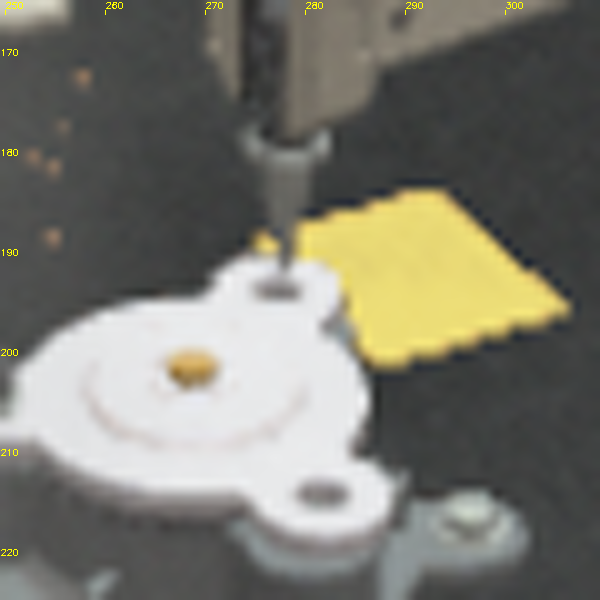

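Run:
```python
from h import *
t=back('side',(278.1,191.55),69.2);L=back('side',(277.3,193.6),60);print(t,L,t-L)
print(proj('side',[[545.4,94.7,69.2],[543.5,97,60],[545.2,93.7,60]]))
```

```text
[546.8654581   94.50563779  69.2       ] [544.98557278  97.36744776  60.        ] [ 1.87988533 -2.86180997  9.2       ]
[[277.6268415  191.55015223]
 [276.85201471 193.69549377]
 [277.55833298 194.21505669]]
```

Call:
{"fn": "play_rows", "kwargs": {
  "commands": [
    {"offset": [0,0,0.003],"twist": 0},
    {"offset": [0,0,0.003],"twist": 0},
    {"offset": [0,0,0],"twist": 0}
  ]
}}

```text
time: 6.85
tool_pos: [545.2, 94.8, 297.9]
tcp_rot: [3.141, -0.0, -2.671]
contact_force: [-1.1, 0.3, -1.4]
grip_width: 21.2
```

Call:
{"fn": "play_rows", "kwargs": {
  "commands": [
    {"offset": [0,0,0.002],"twist": 0},
    {"offset": [0,0,0.002],"twist": 0},
    {"offset": [0,0,0],"twist": 0}
  ]
}}

```text
time: 7.15
tool_pos: [545.3, 94.8, 293.9]
tcp_rot: [3.141, -0.0, -2.671]
contact_force: [0.2, 0.3, -1.0]
grip_width: 21.6
```

Call:
{"fn": "play_rows", "kwargs": {
  "commands": [
    {"offset": [0,0,0.002],"twist": 0},
    {"offset": [0,0,0.002],"twist": 0},
    {"offset": [0,0,0],"twist": 0}
  ]
}}

```text
time: 7.45
tool_pos: [545.2, 94.8, 289.9]
tcp_rot: [3.141, -0.001, -2.671]
contact_force: [0.2, 0.3, -1.6]
grip_width: 20.8
```

Call:
{"fn": "play_rows", "kwargs": {
  "commands": [
    {"offset": [0,0,0.0015],"twist": 0},
    {"offset": [0,0,0.0015],"twist": 0},
    {"offset": [0,0,0],"twist": 0}
  ]
}}

```text
time: 7.75
tool_pos: [545.3, 94.8, 287.0]
tcp_rot: [3.141, -0.0, -2.671]
contact_force: [-0.5, 0.2, -1.9]
grip_width: 21.1
```

Call:
{"fn": "play_rows", "kwargs": {
  "commands": [
    {"offset": [0,0,0.001],"twist": 0},
    {"offset": [0,0,0.001],"twist": 0},
    {"offset": [0,0,0],"twist": 0}
  ]
}}

```text
time: 8.05
tool_pos: [545.3, 94.9, 285.1]
tcp_rot: [3.141, -0.0, -2.671]
contact_force: [-0.3, 0.4, -1.4]
grip_width: 21.3
```

Tip at about z=50; continuing gently to see whether it goes into the lens or bottoms on the housing.

Call:
{"fn": "play_rows", "kwargs": {
  "commands": [
    {"offset": [0,0,0.001],"twist": 0},
    {"offset": [0,0,0],"twist": 0}
  ]
}}

```text
time: 8.25
tool_pos: [545.3, 94.9, 284.1]
tcp_rot: [3.141, -0.0, -2.671]
contact_force: [0.2, -0.1, -1.1]
grip_width: 21.2
```

Call:
{"fn": "play_rows", "kwargs": {
  "commands": [
    {"offset": [0,0,0.001],"twist": 0},
    {"offset": [0,0,0],"twist": 0}
  ]
}}

```text
time: 8.45
tool_pos: [545.3, 94.8, 283.1]
tcp_rot: [3.141, -0.0, -2.671]
contact_force: [0.2, 0.7, -1.0]
grip_width: 21.6
```

Call:
{"fn": "play_rows", "kwargs": {
  "commands": [
    {"offset": [0,0,0.001],"twist": 0},
    {"offset": [0,0,0],"twist": 0}
  ]
}}

```text
time: 8.65
tool_pos: [545.3, 94.8, 282.1]
tcp_rot: [3.141, -0.0, -2.671]
contact_force: [0.4, -0.1, -0.9]
grip_width: 21.4
```

Call:
{"fn": "play_rows", "kwargs": {
  "commands": [
    {"offset": [0,0,0.001],"twist": 0},
    {"offset": [0,0,0.001],"twist": 0},
    {"offset": [0,0,0],"twist": 0}
  ]
}}

```text
time: 8.95
tool_pos: [545.3, 94.9, 280.1]
tcp_rot: [3.141, -0.0, -2.671]
contact_force: [0.5, -0.9, -1.5]
grip_width: 21.5
```

Call:
{"fn": "play_rows", "kwargs": {
  "commands": [
    {"offset": [0,0,0.001],"twist": 0},
    {"offset": [0,0,0.001],"twist": 0},
    {"offset": [0,0,0],"twist": 0}
  ]
}}

```text
time: 9.25
tool_pos: [545.3, 94.9, 278.1]
tcp_rot: [3.141, 0.0, -2.671]
contact_force: [-0.5, 0.8, -2.4]
grip_width: 21.3
```

Call:
{"fn": "play_rows", "kwargs": {
  "commands": [
    {"offset": [0,0,0.001],"twist": 0},
    {"offset": [0,0,0.001],"twist": 0},
    {"offset": [0,0,0],"twist": 0}
  ]
}}

```text
time: 9.55
tool_pos: [545.3, 95.0, 276.1]
tcp_rot: [3.141, 0.0, -2.671]
contact_force: [1.2, 1.6, -0.9]
grip_width: 21.0
```

Call:
{"fn": "play_rows", "kwargs": {
  "commands": [
    {"offset": [0,0,0.001],"twist": 0},
    {"offset": [0,0,0.001],"twist": 0},
    {"offset": [0,0,0],"twist": 0}
  ]
}}

```text
time: 9.85
tool_pos: [545.3, 95.0, 274.3]
tcp_rot: [3.141, 0.0, -2.671]
contact_force: [-1.4, 3.2, 0.7]
grip_width: 21.4
```

Call:
{"fn": "play_rows", "kwargs": {
  "commands": [
    {"offset": [0,0,0.001],"twist": 0},
    {"offset": [0,0,0.001],"twist": 0},
    {"offset": [0,0,0],"twist": 0}
  ]
}}

```text
time: 10.15
tool_pos: [545.4, 94.8, 272.3]
tcp_rot: [-3.141, 0.0, -2.671]
contact_force: [-0.4, 1.8, 3.2]
grip_width: 21.0
```

Call:
{"fn": "play_rows", "kwargs": {
  "commands": [
    {"offset": [0,0,0.001],"twist": 0},
    {"offset": [0,0,0.001],"twist": 0},
    {"offset": [0,0,0],"twist": 0}
  ]
}}

```text
time: 10.45
tool_pos: [545.5, 94.7, 270.2]
tcp_rot: [-3.141, 0.0, -2.671]
contact_force: [-0.6, 1.6, 2.9]
grip_width: 21.4
```

Call:
{"fn": "play_rows", "kwargs": {
  "commands": [
    {"offset": [0,-0.0003,0.001],"twist": 0},
    {"offset": [0,-0.0003,0.001],"twist": 0},
    {"offset": [0,0,0],"twist": 0}
  ]
}}

```text
time: 10.75
tool_pos: [545.7, 94.2, 268.1]
tcp_rot: [-3.142, 0.0, -2.671]
contact_force: [-0.9, 1.7, 3.3]
grip_width: 20.9
```

Call:
{"fn": "play_rows", "kwargs": {
  "commands": [
    {"offset": [0,-0.0003,0.001],"twist": 0},
    {"offset": [0,-0.0003,0.001],"twist": 0},
    {"offset": [0,0,0],"twist": 0}
  ]
}}

```text
time: 11.05
tool_pos: [545.9, 93.8, 266.0]
tcp_rot: [3.141, 0.0, -2.671]
contact_force: [-0.1, 2.6, 2.9]
grip_width: 21.4
```

Call:
{"fn": "play_rows", "kwargs": {
  "commands": [
    {"offset": [0,-0.0003,0.001],"twist": 0},
    {"offset": [0,-0.0003,0.001],"twist": 0},
    {"offset": [0,0,0],"twist": 0}
  ]
}}

```text
time: 11.35
tool_pos: [546.1, 93.3, 263.8]
tcp_rot: [3.141, -0.0, -2.671]
contact_force: [0.6, 3.6, 0.7]
grip_width: 21.4
```

Call:
{"fn": "play_rows", "kwargs": {
  "commands": [
    {"offset": [0,-0.0003,0.001],"twist": 0},
    {"offset": [0,-0.0003,0.001],"twist": 0},
    {"offset": [0,0,0],"twist": 0}
  ]
}}

```text
time: 11.65
tool_pos: [546.3, 92.8, 261.9]
tcp_rot: [3.141, -0.0, -2.671]
contact_force: [-0.1, 4.4, 0.6]
grip_width: 21.2
```

Call:
{"fn": "play_rows", "kwargs": {
  "commands": [
    {"offset": [-0.0002,-0.0002,0.001],"twist": 0},
    {"offset": [-0.0001,-0.0002,0.001],"twist": 0},
    {"offset": [0,0,0],"twist": 0}
  ]
}}

```text
time: 11.95
tool_pos: [546.7, 92.5, 259.9]
tcp_rot: [3.141, -0.001, -2.671]
contact_force: [-1.3, 4.1, -0.7]
grip_width: 21.3
```

Call:
{"fn": "play_rows", "kwargs": {
  "commands": [
    {"offset": [0,-0.0002,0.001],"twist": 0},
    {"offset": [0,-0.0002,0.001],"twist": 0},
    {"offset": [0,0,0],"twist": 0}
  ]
}}

```text
time: 12.25
tool_pos: [546.9, 92.1, 257.9]
tcp_rot: [3.141, -0.001, -2.671]
contact_force: [-1.4, 5.1, 1.0]
grip_width: 21.2
```

Call:
{"fn": "play_rows", "kwargs": {
  "commands": [
    {"offset": [0,-0.0002,0.001],"twist": 0},
    {"offset": [0,0,0],"twist": 0}
  ]
}}

```text
time: 12.45
tool_pos: [547.0, 91.9, 257.0]
tcp_rot: [3.141, -0.0, -2.671]
contact_force: [-1.2, 4.2, -0.4]
grip_width: 21.2
```

Call:
{"fn": "play_rows", "kwargs": {
  "commands": [
    {"offset": [0,-0.0002,0.001],"twist": 0},
    {"offset": [0,0,0],"twist": 0}
  ]
}}

```text
time: 12.65
tool_pos: [547.2, 91.7, 256.0]
tcp_rot: [3.141, -0.0, -2.671]
contact_force: [-1.7, 4.8, 0.0]
grip_width: 21.5
```

Call:
{"fn": "play_rows", "kwargs": {
  "commands": [
    {"offset": [0,0,0.001],"twist": 0},
    {"offset": [0,0,0],"twist": 0}
  ]
}}

```text
time: 12.85
tool_pos: [547.2, 91.7, 255.1]
tcp_rot: [3.142, -0.0, -2.671]
contact_force: [-1.6, 3.8, 0.3]
grip_width: 21.2
```

Call:
{"fn": "play_rows", "kwargs": {
  "commands": [
    {"offset": [0,0,0.001],"twist": 0},
    {"offset": [0,0,0],"twist": 0}
  ]
}}

```text
time: 13.05
tool_pos: [547.2, 91.8, 254.1]
tcp_rot: [3.142, -0.0, -2.671]
contact_force: [-2.0, 3.7, 0.1]
grip_width: 21.6
```

Call:
{"fn": "play_rows", "kwargs": {
  "commands": [
    {"offset": [0,0,0.0007],"twist": 0},
    {"offset": [0,0,0],"twist": 0}
  ]
}}

```text
time: 13.25
tool_pos: [547.2, 91.7, 253.4]
tcp_rot: [3.142, -0.0, -2.671]
contact_force: [-2.2, 3.3, 0.8]
grip_width: 20.8
```

Call:
{"fn": "play_rows", "kwargs": {
  "commands": [
    {"offset": [0,0,0.0005],"twist": 0},
    {"offset": [0,0,0],"twist": 0}
  ]
}}

```text
time: 13.45
tool_pos: [547.2, 91.8, 253.1]
tcp_rot: [-3.142, 0.0, -2.671]
contact_force: [-2.2, 3.2, 2.4]
grip_width: 21.2
```

Call:
{"fn": "play_rows", "kwargs": {
  "commands": [
    {"offset": [0,0,0.0005],"twist": 0},
    {"offset": [0,0,0],"twist": 0}
  ]
}}

```text
time: 13.65
tool_pos: [547.2, 91.7, 253.1]
tcp_rot: [-3.141, 0.0, -2.671]
contact_force: [-4.5, 2.7, 5.6]
grip_width: 21.8
```

Call:
{"fn": "play_rows", "kwargs": {
  "commands": [
    {"offset": [0,0,0.0005],"twist": 0},
    {"offset": [0,0,0],"twist": 0}
  ]
}}

```text
time: 13.85
tool_pos: [547.2, 91.7, 253.0]
tcp_rot: [-3.141, 0.001, -2.67]
contact_force: [-5.4, 1.9, 11.3]
grip_width: 21.6
```

Call:
{"fn": "play_rows", "kwargs": {
  "commands": [
    {"offset": [0,0,-0.0008],"twist": 0},
    {"offset": [0,0,0],"twist": 0}
  ]
}}

```text
time: 14.05
tool_pos: [547.3, 91.7, 253.1]
tcp_rot: [-3.141, 0.0, -2.671]
contact_force: [-4.3, 3.2, 5.6]
grip_width: 21.3
```

Call:
{"fn": "play_rows", "kwargs": {
  "commands": [
    {"offset": [0,0,0],"twist": 0},
    {"offset": [0,0,0],"twist": 0},
    {"offset": [0,0,0],"twist": 0},
    {"offset": [0,0,0],"twist": 0}
  ],
  "jaw": 110
}}

```text
time: 14.45
tool_pos: [547.4, 91.6, 252.7]
tcp_rot: [-3.141, 0.0, -2.671]
contact_force: [-0.5, -0.4, 0.0]
grip_width: 48.2
```

Call:
{"fn": "play_rows", "kwargs": {
  "commands": [
    {"offset": [0,0,-0.005],"twist": 0},
    {"offset": [0,0,-0.015],"twist": 0},
    {"offset": [0,0,-0.02],"twist": 0},
    {"offset": [0,0,-0.02],"twist": 0},
    {"offset": [0,0,-0.03],"twist": 0}
  ]
}}

```text
time: 14.95
tool_pos: [546.9, 91.7, 342.9]
tcp_rot: [3.141, -0.002, -2.671]
contact_force: [0.8, -0.7, -0.1]
grip_width: 52.0
```

Run:
```python
from h import *
o=st()
im=viewer.capture('side'); cv2.imwrite(f"pics/side5.png",im[:,:,::-1])
crop('pics/side5.png',230,150,310,240,8,'pics/s5.png')
```

```text
t14.95 tcp [546.9  91.7 342.9] rot [ 3.1406e+00 -2.1000e-03 -2.6706e+00] F [ 0.8 -0.7 -0.1] w52.0
```

View pics/s5.png

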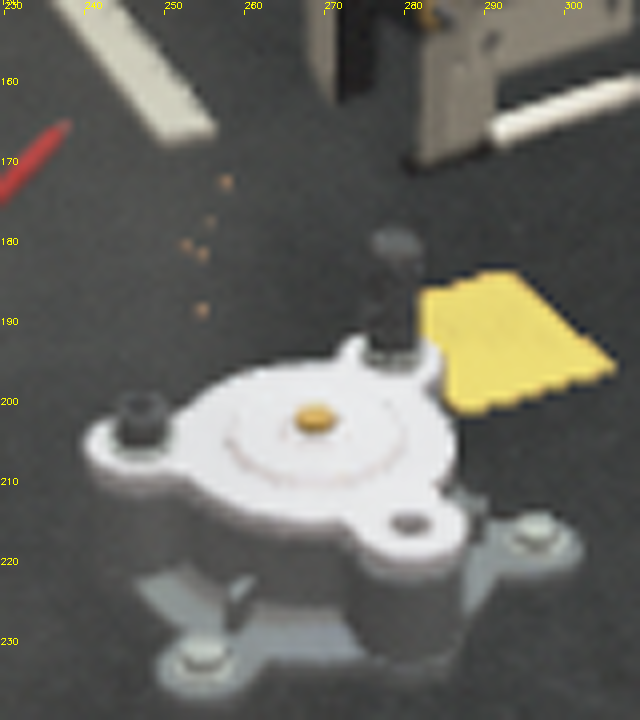

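Run:
```python
from h import *
o=st(); y=o['tcp_rot'][2]; p=o['tool_pos']
d=np.array([566.5-p[0],-283.2-p[1]])/9
tw=-np.degrees(1.456-(y+2*np.pi))/15; print(tw)
for i in range(9):
    yy=y-np.radians(tw)*i
    ex=np.array([np.cos(yy),np.sin(yy)]);ey=np.array([np.sin(yy),-np.cos(yy)])
    print(np.round([d@ex,d@ey],1))
```

```text
t15.00 tcp [548.1  91.8 348.8] rot [-3.1384  0.0067 -2.6704] F [ 2.1 -0.1  4.8] w52.4
8.238157730270787
[ 17.1 -38.1]
[ 11.5 -40.1]
[  5.6 -41.3]
[ -0.4 -41.7]
[ -6.4 -41.2]
[-12.2 -39.9]
[-17.8 -37.7]
[-23.  -34.8]
[-27.8 -31.1]
```

Call:
{"fn": "play_rows", "kwargs": {
  "commands": [
    {"offset": [0.0171,-0.0381,0],"twist": 8.24},
    {"offset": [0.0115,-0.0401,0],"twist": 8.24},
    {"offset": [0.0056,-0.0413,0],"twist": 8.24},
    {"offset": [-0.0004,-0.0417,0],"twist": 8.24},
    {"offset": [-0.0064,-0.0412,0],"twist": 8.24}
  ]
}}

```text
time: 15.5
tool_pos: [557.3, -118.2, 343.2]
tcp_rot: [-3.142, 0.001, 2.888]
contact_force: [0.2, 0.1, 0.1]
grip_width: 52.5
```

Call:
{"fn": "play_rows", "kwargs": {
  "commands": [
    {"offset": [-0.0122,-0.0399,0],"twist": 8.24},
    {"offset": [-0.0178,-0.0377,0],"twist": 8.24},
    {"offset": [-0.023,-0.0348,0],"twist": 8.24},
    {"offset": [-0.0278,-0.0311,0],"twist": 8.24},
    {"offset": [0,0,0],"twist": 8.24}
  ]
}}

```text
time: 16.0
tool_pos: [565.0, -288.3, 342.6]
tcp_rot: [-3.141, 0.002, 2.164]
contact_force: [-0.5, 0.2, -1.0]
grip_width: 52.6
```

Call:
{"fn": "play_rows", "kwargs": {
  "commands": [
    {"offset": [0,0,0],"twist": 8.24},
    {"offset": [0,0,0],"twist": 8.24},
    {"offset": [0,0,0],"twist": 8.24},
    {"offset": [0,0,0],"twist": 8.24},
    {"offset": [0,0,0],"twist": 8.24}
  ]
}}

```text
time: 16.5
tool_pos: [565.6, -283.2, 343.0]
tcp_rot: [3.141, 0.0, 1.449]
contact_force: [-0.3, 0.4, -0.4]
grip_width: 52.2
```

Call:
{"fn": "play_rows", "kwargs": {
  "commands": [
    {"offset": [0,0,0],"twist": 0},
    {"offset": [0,0,0],"twist": 0}
  ]
}}

```text
time: 16.7
tool_pos: [565.6, -283.2, 342.9]
tcp_rot: [3.141, 0.0, 1.459]
contact_force: [-0.2, -0.1, 0.5]
grip_width: 52.3
```

Run:
```python
from h import *
o=st(); plan(566.5,-283.2,260)
for n in("side","top"):
    im=viewer.capture(n); cv2.imwrite(f"pics/{n}6.png",im[:,:,::-1])
crop('pics/side6.png',250,210,370,310,6,'pics/s6.png')
crop('pics/top6.png',205,185,285,265,8,'pics/t6.png')
```

```text
t16.70 tcp [ 565.6 -283.2  342.9] rot [3.1414e+00 1.0000e-04 1.4592e+00] F [-0.2 -0.1  0.5] w52.3
tool offset mm [ 0.1  0.9 82.9]
```

View pics/s6.png

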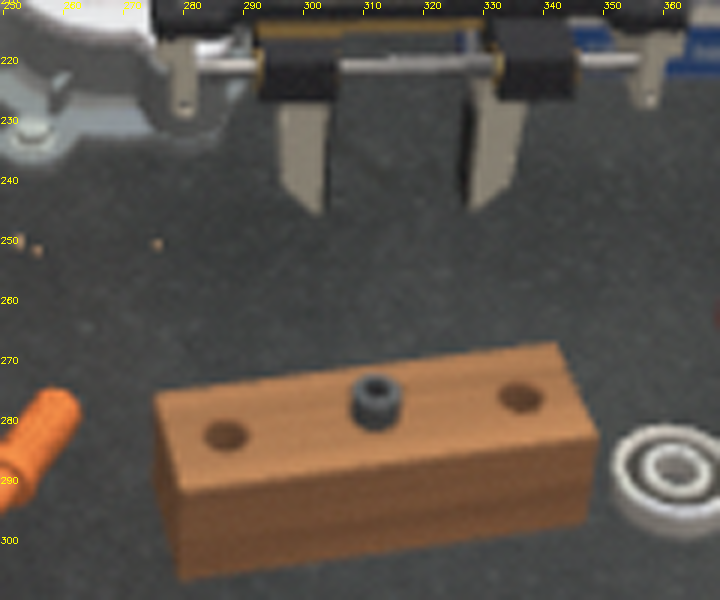

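View pics/t6.png

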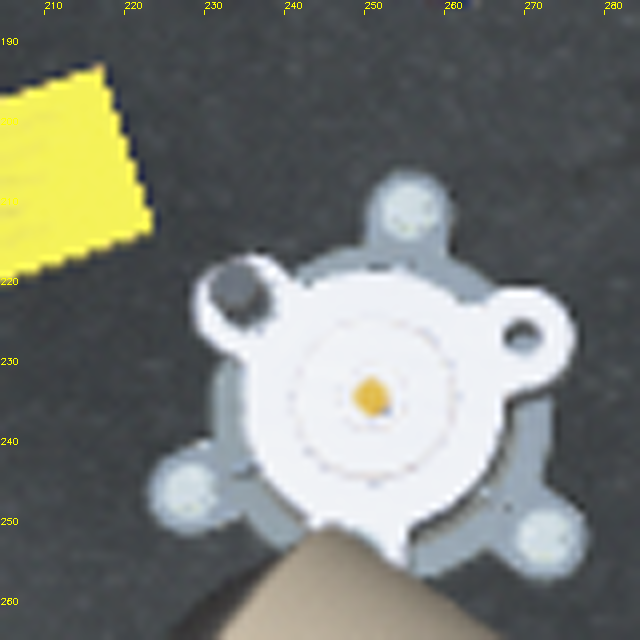

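Run:
```python
from h import *
np.set_printoptions(precision=1,suppress=True)
c=lambda x0,y0,s,x,y:(x0+(x+.5)/s-.5,y0+(y+.5)/s-.5)
def pr(name,t,s,z): print(name,'top',back('top',t,z),'side',back('side',s,z),'tri',tri(s,t))
pr('R',c(205,185,8,522,336),c(230,150,8,410,523),60)
pr('drift top',c(205,185,8,242,294),c(230,150,8,398,240),114)
pr('bolt top',c(320,170,7,217,340),c(250,210,6,375,388),64)
# fingertips side
for p in [(320,213),(470,210)]: print(back('side',c(250,210,6,*p),165))
o=st()
F=np.array([443.2,45.2])
L=np.array([547.2,91.7]); th=-np.radians(60)
v=L-F; print(np.linalg.norm(v), F+np.array([[np.cos(th),-np.sin(th)],[np.sin(th),np.cos(th)]])@v)
```

```text
R top [532.6 -21.   60. ] side [536.2 -18.9  60. ] tri [534.1 -21.2  61.5]
drift top top [540.3  87.6 114. ] side [549.2  91.6 114. ] tri [544.2  87.  116.5]
bolt top top [ 563.8 -282.4   64. ] side [ 567.8 -281.    64. ] tri [ 565.5 -282.5   65.4]
[ 537.8 -289.6  165. ]
[ 594.6 -295.8  165. ]
t16.80 tcp [ 565.6 -283.2  342.9] rot [3.1 0.  1.5] F [-0.4  0.2 -0.2] w52.3
113.92212252236179 [535.5 -21.6]
```

Call:
{"fn": "play_rows", "kwargs": {
  "commands": [
    {"offset": [0,0.0005,0.02],"twist": 0},
    {"offset": [0,0,0.035],"twist": 0},
    {"offset": [0,0,0.03],"twist": 0},
    {"offset": [0,0,0.015],"twist": 0},
    {"offset": [0,0,0],"twist": 0}
  ]
}}

```text
time: 17.3
tool_pos: [565.5, -282.8, 240.1]
tcp_rot: [-3.137, -0.002, 1.457]
contact_force: [-0.1, -0.2, 0.1]
grip_width: 52.2
```

Call:
{"fn": "play_rows", "kwargs": {
  "commands": [
    {"offset": [0,0,0],"twist": 0},
    {"offset": [0,0,0],"twist": 0}
  ]
}}

```text
time: 17.5
tool_pos: [566.6, -283.5, 244.3]
tcp_rot: [3.139, 0.001, 1.456]
contact_force: [-1.4, -0.2, 0.1]
grip_width: 52.2
```

Call:
{"fn": "play_rows", "kwargs": {
  "commands": [
    {"offset": [0,0,0.006],"twist": 0},
    {"offset": [0,0,0.004],"twist": 0},
    {"offset": [0,0,0],"twist": 0},
    {"offset": [0,0,0],"twist": 0}
  ]
}}

```text
time: 17.9
tool_pos: [566.1, -283.2, 232.7]
tcp_rot: [-3.141, -0.0, 1.455]
contact_force: [-0.5, -0.2, 0.1]
grip_width: 52.6
```

Run:
```python
from h import *
o=st(); plan(566.3,-283,231.5)
im=viewer.capture('side'); cv2.imwrite(f"pics/side7.png",im[:,:,::-1])
crop('pics/side7.png',250,230,370,310,6,'pics/s7.png')
```

```text
t17.90 tcp [ 566.1 -283.2  232.7] rot [-3.1414e+00 -1.0000e-04  1.4554e+00] F [-0.5 -0.2  0.1] w52.6
tool offset mm [0.2 0.2 1.2]
```

View pics/s7.png

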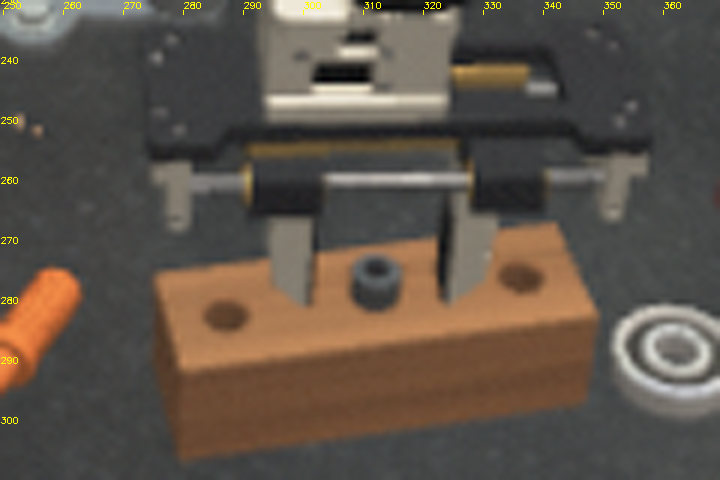

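Call:
{"fn": "play_rows", "kwargs": {
  "commands": [
    {"offset": [0,0,0.001],"twist": 0},
    {"offset": [0,0,0],"twist": 0}
  ]
}}

```text
time: 18.15
tool_pos: [566.1, -283.2, 231.8]
tcp_rot: [3.142, -0.0, 1.455]
contact_force: [-0.2, -0.8, -1.1]
grip_width: 52.3
```

Call:
{"fn": "play_rows", "kwargs": {
  "commands": [
    {"offset": [0,0,0],"twist": 0},
    {"offset": [0,0,0],"twist": 0},
    {"offset": [0,0,0],"twist": 0},
    {"offset": [0,0,0],"twist": 0},
    {"offset": [0,0,0],"twist": 0}
  ],
  "jaw": 255
}}

```text
time: 18.65
tool_pos: [566.1, -283.2, 231.8]
tcp_rot: [3.141, -0.0, 1.455]
contact_force: [0.4, -0.2, -0.0]
grip_width: 18.3
```

Call:
{"fn": "play_rows", "kwargs": {
  "commands": [
    {"offset": [0,0,0],"twist": 0},
    {"offset": [0,0,0],"twist": 0}
  ]
}}

```text
time: 18.85
tool_pos: [566.1, -283.2, 231.8]
tcp_rot: [3.141, -0.0, 1.455]
contact_force: [-0.1, -0.7, 0.1]
grip_width: 18.7
```

Run:
```python
from h import *
o=st()
im=viewer.capture('side'); cv2.imwrite(f"pics/side8.png",im[:,:,::-1])
crop('pics/side8.png',280,240,350,300,10,'pics/s8.png')
```

```text
t18.85 tcp [ 566.1 -283.2  231.8] rot [ 3.1415e+00 -1.0000e-04  1.4554e+00] F [-0.1 -0.7  0.1] w18.7
```

View pics/s8.png

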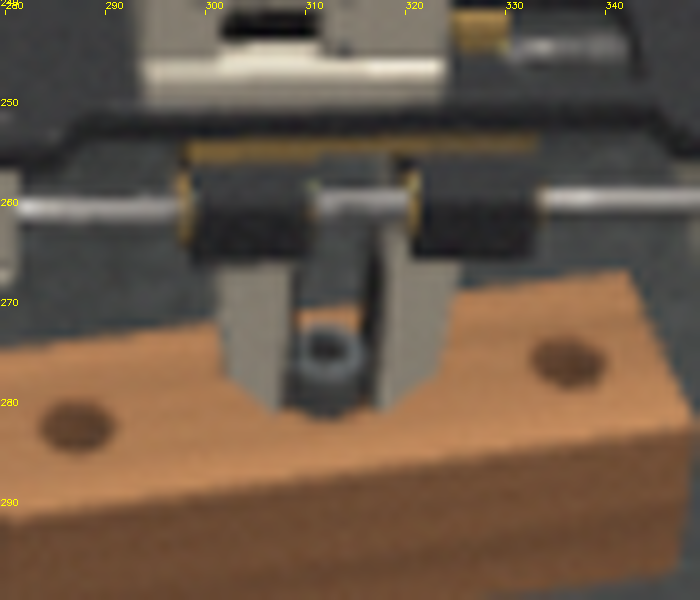

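Call:
{"fn": "play_rows", "kwargs": {
  "commands": [
    {"offset": [0,0,-0.004],"twist": 0},
    {"offset": [0,0,-0.012],"twist": 0},
    {"offset": [0,0,-0.024],"twist": 0},
    {"offset": [0,0,-0.03],"twist": 0},
    {"offset": [0,0,-0.02],"twist": 0}
  ]
}}

```text
time: 19.4
tool_pos: [566.3, -283.3, 325.0]
tcp_rot: [3.139, 0.001, 1.455]
contact_force: [0.3, -1.1, 0.0]
grip_width: 18.3
```

Call:
{"fn": "play_rows", "kwargs": {
  "commands": [
    {"offset": [0,0,0],"twist": 0},
    {"offset": [0,0,0],"twist": 0}
  ]
}}

```text
time: 19.6
tool_pos: [565.9, -283.1, 322.0]
tcp_rot: [3.141, 0.0, 1.455]
contact_force: [-0.2, -0.3, -0.8]
grip_width: 18.6
```

Run:
```python
from h import *
o=st(); d=plan(535,-20.8,322); print(d/7)
im=viewer.capture('side'); cv2.imwrite(f"pics/side9.png",im[:,:,::-1])
crop('pics/side9.png',270,200,350,290,8,'pics/s9.png')
```

```text
t19.60 tcp [ 565.9 -283.1  322. ] rot [3.1410e+00 2.0000e-04 1.4554e+00] F [-0.2 -0.3 -0.8] w18.6
tool offset mm [ 2.57e+02 -6.10e+01 -1.00e-01]
[ 3.67176807e+01 -8.70715149e+00 -9.24813890e-03]
```

View pics/s9.png

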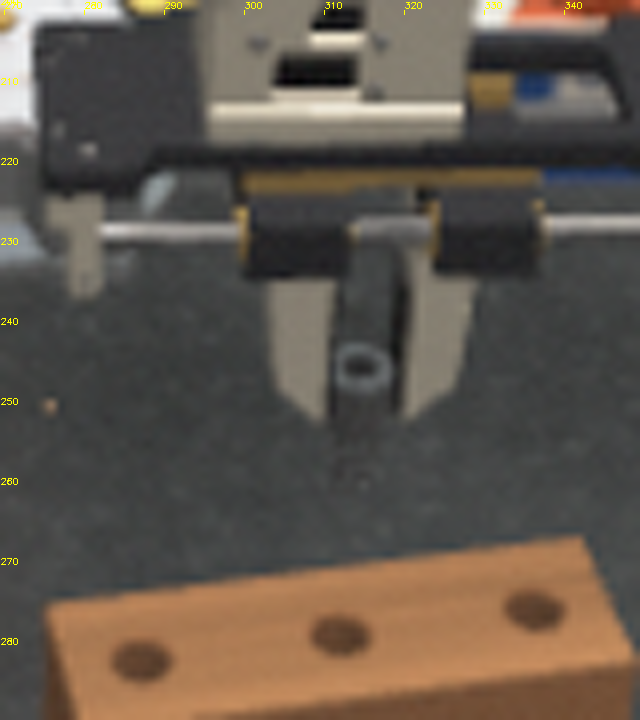

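Run:
```python
from h import *
im=cv2.imread('pics/side9.png')[236:266,300:330].astype(float)
im=np.clip((im-30)*3.2,0,255).astype(np.uint8)
cv2.imwrite('pics/s9b.png',cv2.resize(im,None,fx=20,fy=20,interpolation=cv2.INTER_CUBIC))
print(proj('side',[[566.2,-283.1,154],[566.2,-283.1,140],[566.2,-283.1,110]]))
```

```text
[[314.1389403  245.94846007]
 [313.73363758 250.64630892]
 [312.88620186 260.46890512]]
```

View pics/s9b.png

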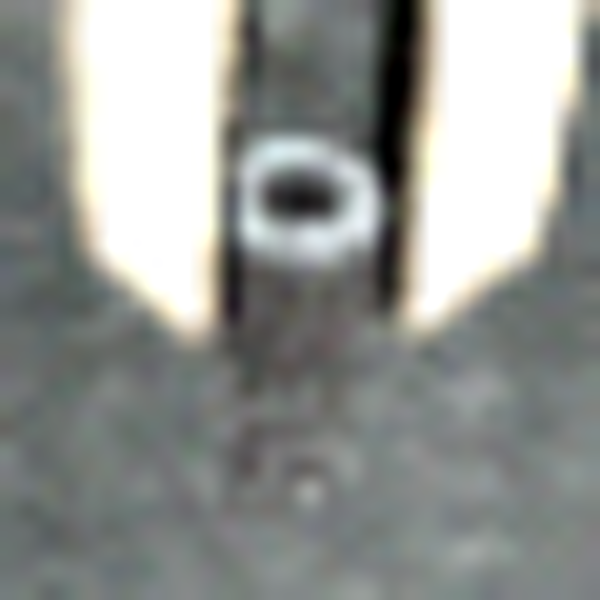

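Call:
{"fn": "play_rows", "kwargs": {
  "commands": [
    {"offset": [0.02,-0.005,0],"twist": 0},
    {"offset": [0.042,-0.01,0],"twist": 0},
    {"offset": [0.042,-0.01,0],"twist": 0},
    {"offset": [0.042,-0.01,0],"twist": 0},
    {"offset": [0.042,-0.01,0],"twist": 0}
  ]
}}

```text
time: 20.15
tool_pos: [542.2, -89.7, 320.2]
tcp_rot: [-3.139, -0.001, 1.455]
contact_force: [0.8, 0.4, -0.6]
grip_width: 18.7
```

Call:
{"fn": "play_rows", "kwargs": {
  "commands": [
    {"offset": [0.042,-0.01,0],"twist": 0},
    {"offset": [0.021,-0.005,0],"twist": 0},
    {"offset": [0.006,-0.001,0],"twist": 0},
    {"offset": [0,0,0],"twist": 0},
    {"offset": [0,0,0],"twist": 0}
  ]
}}

```text
time: 20.65
tool_pos: [535.3, -21.8, 321.2]
tcp_rot: [-3.141, 0.0, 1.455]
contact_force: [-0.3, -1.0, 0.2]
grip_width: 18.4
```

Run:
```python
from h import *
o=st(); d=plan(534.9,-20.4,290)
```

```text
t20.65 tcp [535.3 -21.8 321.2] rot [-3.1408e+00  3.0000e-04  1.4549e+00] F [-0.3 -1.   0.2] w18.4
tool offset mm [ 1.3 -0.5 31.2]
```

Call:
{"fn": "play_rows", "kwargs": {
  "commands": [
    {"offset": [0.001,-0.0005,0.012],"twist": 0},
    {"offset": [0,0,0.015],"twist": 0},
    {"offset": [0,0,0.013],"twist": 0},
    {"offset": [0,0,0],"twist": 0},
    {"offset": [0,0,0],"twist": 0}
  ]
}}

```text
time: 21.15
tool_pos: [534.8, -20.6, 281.3]
tcp_rot: [-3.141, -0.0, 1.454]
contact_force: [0.5, 0.0, -0.5]
grip_width: 18.7
```

Run:
```python
from h import *
o=st(); d=plan(534.9,-20.4,279)
for n in("side","top"):
    im=viewer.capture(n); cv2.imwrite(f"pics/{n}10.png",im[:,:,::-1])
crop('pics/side10.png',230,160,310,240,8,'pics/s10.png')
im=cv2.imread('pics/side10.png')[195:225,265:300].astype(float)
cv2.imwrite('pics/s10b.png',cv2.resize(np.clip(im*1.6-20,0,255).astype(np.uint8),None,fx=20,fy=20,interpolation=cv2.INTER_CUBIC))
```

```text
t21.15 tcp [534.8 -20.6 281.3] rot [-3.1406e+00 -1.0000e-04  1.4543e+00] F [ 0.5  0.  -0.5] w18.7
tool offset mm [0.2 0.1 2.3]
```

View pics/s10.png

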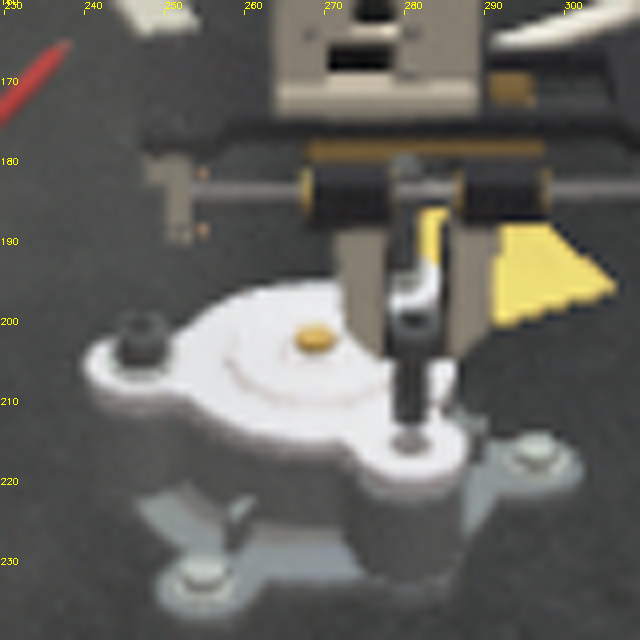

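View pics/s10b.png

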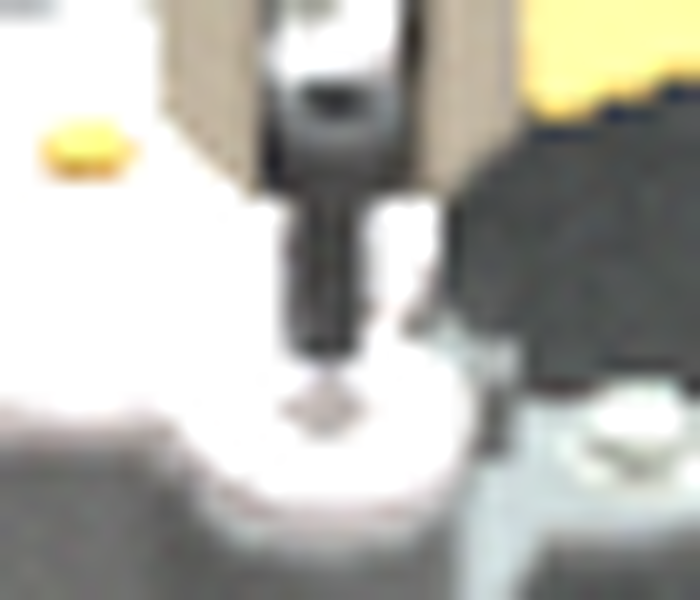

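Call:
{"fn": "play_rows", "kwargs": {
  "commands": [
    {"offset": [0,0,0.003],"twist": 0},
    {"offset": [0,0,0.003],"twist": 0},
    {"offset": [0,0,0.001],"twist": 0},
    {"offset": [0,0,0],"twist": 0}
  ]
}}

```text
time: 21.65
tool_pos: [534.7, -19.8, 274.7]
tcp_rot: [-3.141, -0.0, 1.456]
contact_force: [-0.7, -0.0, -1.0]
grip_width: 18.9
```

Call:
{"fn": "play_rows", "kwargs": {
  "commands": [
    {"offset": [0,0,0.001],"twist": 0},
    {"offset": [0,0,0.001],"twist": 0},
    {"offset": [0,0,0],"twist": 0}
  ]
}}

```text
time: 21.95
tool_pos: [534.7, -19.8, 272.7]
tcp_rot: [-3.141, -0.0, 1.455]
contact_force: [-0.7, 0.5, -0.1]
grip_width: 18.2
```

Call:
{"fn": "play_rows", "kwargs": {
  "commands": [
    {"offset": [0,0,0.001],"twist": 0},
    {"offset": [0,0,0],"twist": 0}
  ]
}}

```text
time: 22.15
tool_pos: [534.7, -19.9, 271.7]
tcp_rot: [-3.141, -0.0, 1.455]
contact_force: [-0.2, -0.1, -0.7]
grip_width: 18.7
```

Call:
{"fn": "play_rows", "kwargs": {
  "commands": [
    {"offset": [-0.0008,0,0],"twist": 0},
    {"offset": [0,0,0.0005],"twist": 0},
    {"offset": [0,0,0],"twist": 0}
  ]
}}

```text
time: 22.45
tool_pos: [534.6, -20.7, 271.3]
tcp_rot: [-3.142, -0.0, 1.455]
contact_force: [-0.3, 0.3, -0.2]
grip_width: 18.6
```

Call:
{"fn": "play_rows", "kwargs": {
  "commands": [
    {"offset": [0,0,0.0005],"twist": 0},
    {"offset": [0,0,0],"twist": 0}
  ]
}}

```text
time: 22.65
tool_pos: [534.6, -20.7, 270.8]
tcp_rot: [-3.142, -0.0, 1.455]
contact_force: [-0.2, -0.3, -0.8]
grip_width: 18.6
```

Call:
{"fn": "play_rows", "kwargs": {
  "commands": [
    {"offset": [0,0,0.0005],"twist": 0},
    {"offset": [0,0,0],"twist": 0}
  ]
}}

```text
time: 22.85
tool_pos: [534.6, -20.6, 270.2]
tcp_rot: [-3.142, -0.0, 1.455]
contact_force: [-0.4, -0.7, -0.5]
grip_width: 18.4
```

Call:
{"fn": "play_rows", "kwargs": {
  "commands": [
    {"offset": [0,0,0.0005],"twist": 0},
    {"offset": [0,0,0],"twist": 0}
  ]
}}

```text
time: 23.05
tool_pos: [534.6, -20.6, 269.8]
tcp_rot: [-3.142, -0.0, 1.455]
contact_force: [-0.1, 1.6, -0.3]
grip_width: 18.5
```

Call:
{"fn": "play_rows", "kwargs": {
  "commands": [
    {"offset": [0,0,0.001],"twist": 0},
    {"offset": [0,0,0.001],"twist": 0},
    {"offset": [0,0,0],"twist": 0}
  ]
}}

```text
time: 23.35
tool_pos: [534.6, -20.6, 267.6]
tcp_rot: [-3.141, -0.0, 1.455]
contact_force: [0.2, -1.0, -1.2]
grip_width: 18.5
```

Call:
{"fn": "play_rows", "kwargs": {
  "commands": [
    {"offset": [0,0,0.001],"twist": 0},
    {"offset": [0,0,0.001],"twist": 0},
    {"offset": [0,0,0],"twist": 0}
  ]
}}

```text
time: 23.65
tool_pos: [534.6, -20.7, 265.7]
tcp_rot: [-3.141, -0.0, 1.455]
contact_force: [0.3, -0.4, -0.9]
grip_width: 18.9
```

Call:
{"fn": "play_rows", "kwargs": {
  "commands": [
    {"offset": [0,0,0.001],"twist": 0},
    {"offset": [0,0,0.001],"twist": 0},
    {"offset": [0,0,0],"twist": 0}
  ]
}}

```text
time: 23.95
tool_pos: [534.6, -20.6, 263.6]
tcp_rot: [-3.141, -0.0, 1.455]
contact_force: [-0.1, -0.6, -0.8]
grip_width: 18.8
```

Now the end (about z=52) approaches the housing hole; smaller steps.

Call:
{"fn": "play_rows", "kwargs": {
  "commands": [
    {"offset": [0,0,0.001],"twist": 0},
    {"offset": [0,0,0],"twist": 0}
  ]
}}

```text
time: 24.15
tool_pos: [534.6, -20.7, 262.7]
tcp_rot: [-3.141, -0.0, 1.455]
contact_force: [0.3, 0.8, -0.8]
grip_width: 18.6
```

Call:
{"fn": "play_rows", "kwargs": {
  "commands": [
    {"offset": [0,0,0.0007],"twist": 0},
    {"offset": [0,0,0],"twist": 0}
  ]
}}

```text
time: 24.35
tool_pos: [534.6, -20.7, 262.0]
tcp_rot: [-3.141, -0.0, 1.455]
contact_force: [0.1, 0.4, -0.8]
grip_width: 18.6
```

Call:
{"fn": "play_rows", "kwargs": {
  "commands": [
    {"offset": [0,0,0.0007],"twist": 0},
    {"offset": [0,0,0],"twist": 0}
  ]
}}

```text
time: 24.55
tool_pos: [534.6, -20.7, 261.3]
tcp_rot: [-3.142, -0.0, 1.455]
contact_force: [0.1, -0.0, -0.9]
grip_width: 18.8
```

Call:
{"fn": "play_rows", "kwargs": {
  "commands": [
    {"offset": [0,0,0.0007],"twist": 0},
    {"offset": [0,0,0],"twist": 0}
  ]
}}

```text
time: 24.75
tool_pos: [534.6, -20.6, 260.6]
tcp_rot: [-3.141, -0.0, 1.455]
contact_force: [-0.5, -0.2, -0.9]
grip_width: 18.1
```

Call:
{"fn": "play_rows", "kwargs": {
  "commands": [
    {"offset": [0,0,0.0007],"twist": 0},
    {"offset": [0,0,0],"twist": 0}
  ]
}}

```text
time: 24.95
tool_pos: [534.6, -20.6, 259.9]
tcp_rot: [-3.141, -0.0, 1.455]
contact_force: [0.5, -0.3, -0.1]
grip_width: 18.2
```

Past the housing's edge (end ≈48). On down.

Call:
{"fn": "play_rows", "kwargs": {
  "commands": [
    {"offset": [0,0,0.001],"twist": 0},
    {"offset": [0,0,0.001],"twist": 0},
    {"offset": [0,0,0],"twist": 0}
  ]
}}

```text
time: 25.25
tool_pos: [534.6, -20.6, 257.8]
tcp_rot: [-3.141, -0.0, 1.455]
contact_force: [-0.9, 0.3, -1.2]
grip_width: 18.6
```

Call:
{"fn": "play_rows", "kwargs": {
  "commands": [
    {"offset": [0,0,0.0015],"twist": 0},
    {"offset": [0,0,0.0015],"twist": 0},
    {"offset": [0,0,0],"twist": 0}
  ]
}}

```text
time: 25.55
tool_pos: [534.6, -20.6, 254.8]
tcp_rot: [-3.141, -0.0, 1.455]
contact_force: [-0.7, 0.3, -0.5]
grip_width: 18.8
```

Call:
{"fn": "play_rows", "kwargs": {
  "commands": [
    {"offset": [0,0,0.0015],"twist": 0},
    {"offset": [0,0,0.0015],"twist": 0},
    {"offset": [0,0,0],"twist": 0}
  ]
}}

```text
time: 25.85
tool_pos: [534.6, -20.6, 251.8]
tcp_rot: [-3.141, -0.0, 1.455]
contact_force: [-0.5, 0.4, -1.0]
grip_width: 18.5
```

Call:
{"fn": "play_rows", "kwargs": {
  "commands": [
    {"offset": [0,0,0.0015],"twist": 0},
    {"offset": [0,0,0.0015],"twist": 0},
    {"offset": [0,0,0],"twist": 0}
  ]
}}

```text
time: 26.15
tool_pos: [534.6, -20.6, 248.8]
tcp_rot: [-3.141, -0.0, 1.455]
contact_force: [-0.2, -0.0, -1.0]
grip_width: 18.8
```

Call:
{"fn": "play_rows", "kwargs": {
  "commands": [
    {"offset": [0,0,0.0015],"twist": 0},
    {"offset": [0,0,0.0015],"twist": 0},
    {"offset": [0,0,0],"twist": 0}
  ]
}}

```text
time: 26.45
tool_pos: [534.6, -20.6, 245.8]
tcp_rot: [-3.141, -0.0, 1.455]
contact_force: [0.3, -0.8, -0.6]
grip_width: 18.5
```

Call:
{"fn": "play_rows", "kwargs": {
  "commands": [
    {"offset": [0,0,0.0015],"twist": 0},
    {"offset": [0,0,0.001],"twist": 0},
    {"offset": [0,0,0],"twist": 0}
  ]
}}

```text
time: 26.75
tool_pos: [534.6, -20.6, 243.4]
tcp_rot: [-3.141, -0.0, 1.455]
contact_force: [0.0, 0.4, -0.8]
grip_width: 18.7
```

Call:
{"fn": "play_rows", "kwargs": {
  "commands": [
    {"offset": [0,0,0.0007],"twist": 0},
    {"offset": [0,0,0],"twist": 0}
  ]
}}

```text
time: 26.95
tool_pos: [534.6, -20.6, 242.7]
tcp_rot: [-3.141, -0.0, 1.455]
contact_force: [0.5, -0.4, -0.6]
grip_width: 18.8
```

Call:
{"fn": "play_rows", "kwargs": {
  "commands": [
    {"offset": [0,0,0.0005],"twist": 0},
    {"offset": [0,0,0],"twist": 0}
  ]
}}

```text
time: 27.15
tool_pos: [534.6, -20.6, 242.3]
tcp_rot: [-3.142, -0.0, 1.455]
contact_force: [0.6, -0.4, -0.5]
grip_width: 18.8
```

Call:
{"fn": "play_rows", "kwargs": {
  "commands": [
    {"offset": [0,0,0.0005],"twist": 0},
    {"offset": [0,0,0],"twist": 0}
  ]
}}

```text
time: 27.35
tool_pos: [534.7, -20.6, 241.8]
tcp_rot: [3.142, -0.0, 1.455]
contact_force: [0.4, 0.5, -0.6]
grip_width: 18.8
```

Call:
{"fn": "play_rows", "kwargs": {
  "commands": [
    {"offset": [0,0,0.0005],"twist": 0},
    {"offset": [0,0,0],"twist": 0}
  ]
}}

```text
time: 27.55
tool_pos: [534.7, -20.6, 241.7]
tcp_rot: [3.141, -0.0, 1.455]
contact_force: [-1.5, 0.5, 4.7]
grip_width: 18.7
```

Call:
{"fn": "play_rows", "kwargs": {
  "commands": [
    {"offset": [0,0,0.0004],"twist": 0},
    {"offset": [0,0,0],"twist": 0}
  ]
}}

```text
time: 27.75
tool_pos: [534.7, -20.6, 241.7]
tcp_rot: [3.141, -0.0, 1.455]
contact_force: [-2.3, 0.3, 7.3]
grip_width: 18.2
```

Call:
{"fn": "play_rows", "kwargs": {
  "commands": [
    {"offset": [0,0,-0.0007],"twist": 0},
    {"offset": [0,0,0],"twist": 0}
  ]
}}

```text
time: 27.95
tool_pos: [534.7, -20.6, 241.7]
tcp_rot: [3.141, -0.0, 1.455]
contact_force: [-1.2, -1.1, 3.8]
grip_width: 18.4
```

Call:
{"fn": "play_rows", "kwargs": {
  "commands": [
    {"offset": [0,0,0],"twist": 0},
    {"offset": [0,0,0],"twist": 0},
    {"offset": [0,0,0],"twist": 0},
    {"offset": [0,0,0],"twist": 0}
  ],
  "jaw": 110
}}

```text
time: 28.35
tool_pos: [534.6, -20.7, 241.4]
tcp_rot: [-3.141, -0.0, 1.455]
contact_force: [0.3, -0.7, -0.1]
grip_width: 46.0
```

Call:
{"fn": "play_rows", "kwargs": {
  "commands": [
    {"offset": [0,0,-0.004],"twist": 0},
    {"offset": [0,0,-0.015],"twist": 0},
    {"offset": [0,0,-0.025],"twist": 0},
    {"offset": [0,0,-0.03],"twist": 0},
    {"offset": [0,0,-0.03],"twist": 0}
  ]
}}

```text
time: 28.85
tool_pos: [534.5, -20.6, 346.8]
tcp_rot: [-3.141, -0.0, 1.455]
contact_force: [0.5, 0.1, -0.5]
grip_width: 52.0
```

Call:
{"fn": "play_rows", "kwargs": {
  "commands": [
    {"offset": [-0.03,0,-0.01],"twist": 0},
    {"offset": [-0.045,0,0],"twist": 0},
    {"offset": [-0.045,0,0],"twist": 0},
    {"offset": [-0.045,0,0],"twist": 0},
    {"offset": [-0.03,0,0],"twist": 0}
  ]
}}

```text
time: 29.35
tool_pos: [511.5, -217.0, 356.0]
tcp_rot: [3.141, 0.001, 1.454]
contact_force: [-0.2, 1.1, 0.1]
grip_width: 52.1
```

Call:
{"fn": "play_rows", "kwargs": {
  "commands": [
    {"offset": [0,0,0],"twist": 0},
    {"offset": [0,0,0],"twist": 0}
  ]
}}

```text
time: 29.55
tool_pos: [512.0, -214.7, 355.6]
tcp_rot: [-3.141, -0.001, 1.454]
contact_force: [-1.4, 1.0, -0.7]
grip_width: 52.3
```

Run:
```python
from h import *
o=st()
for n in("side","top"):
    im=viewer.capture(n); cv2.imwrite(f"pics/{n}11.png",im[:,:,::-1])
crop('pics/side11.png',230,160,310,240,8,'pics/s11.png')
crop('pics/top11.png',205,185,285,265,8,'pics/t11.png')
```

```text
t29.55 tcp [ 512.  -214.7  355.6] rot [-3.1413e+00 -7.0000e-04  1.4537e+00] F [-1.4  1.  -0.7] w52.3
```

View pics/s11.png

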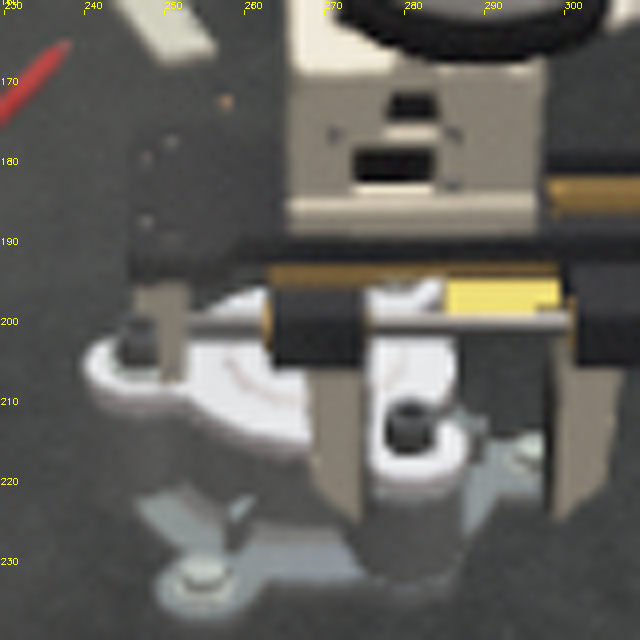

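View pics/t11.png

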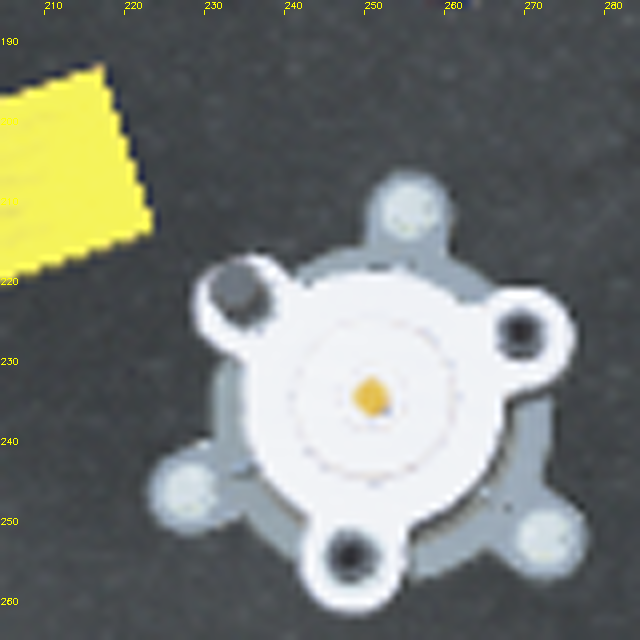

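View pics/top11.png

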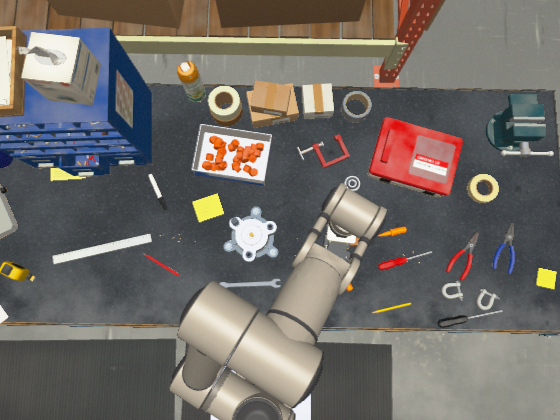

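Call:
{"fn": "play_rows", "kwargs": {
  "commands": [
    {"offset": [-0.03,0,-0.03],"twist": 0},
    {"offset": [-0.03,0,-0.03],"twist": 0},
    {"offset": [-0.02,0,-0.03],"twist": 0},
    {"offset": [0,0,0],"twist": 0},
    {"offset": [0,0,0],"twist": 0}
  ]
}}

```text
time: 30.15
tool_pos: [503.2, -292.8, 445.8]
tcp_rot: [3.141, -0.0, 1.456]
contact_force: [0.5, 0.1, 0.1]
grip_width: 52.0
```

Run:
```python
from h import *
o=st()
im=viewer.capture("side"); cv2.imwrite("pics/side12.png",im[:,:,::-1])
crop('pics/side12.png',230,160,310,240,8,'pics/s12.png')
```

```text
t30.15 tcp [ 503.2 -292.8  445.8] rot [ 3.1409e+00 -1.0000e-04  1.4563e+00] F [0.5 0.1 0.1] w52.0
```

View pics/s12.png

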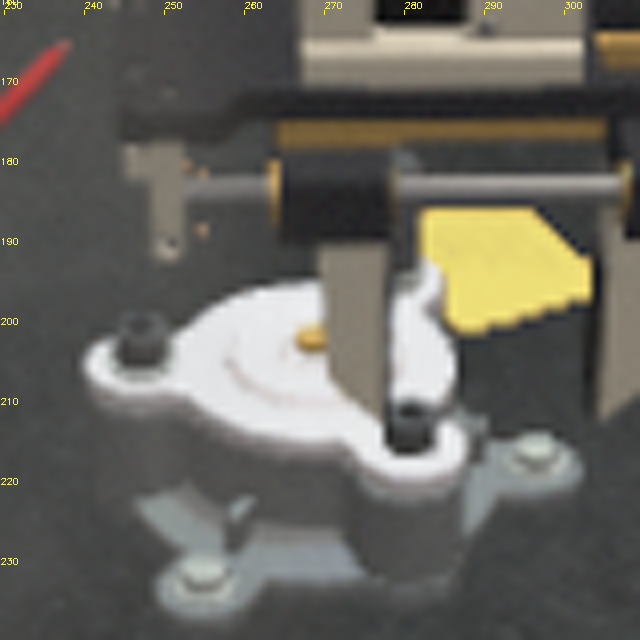

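Call:
{"fn": "play_rows", "kwargs": {
  "commands": [
    {"offset": [-0.01,-0.04,0],"twist": 0},
    {"offset": [-0.01,-0.045,0],"twist": 0},
    {"offset": [-0.01,-0.03,0],"twist": 0},
    {"offset": [0,0,0],"twist": 0},
    {"offset": [0,0,0],"twist": 0}
  ]
}}

```text
time: 30.7
tool_pos: [385.3, -309.5, 444.9]
tcp_rot: [-3.141, -0.001, 1.456]
contact_force: [0.5, 0.2, -0.2]
grip_width: 52.1
```

Run:
```python
from h import *
o=st()
im=viewer.capture("side"); cv2.imwrite("pics/side13.png",im[:,:,::-1])
crop('pics/side13.png',230,160,310,240,8,'pics/s13.png')
```

```text
t30.70 tcp [ 385.3 -309.5  444.9] rot [-3.1410e+00 -1.4000e-03  1.4555e+00] F [ 0.5  0.2 -0.2] w52.1
```

View pics/s13.png

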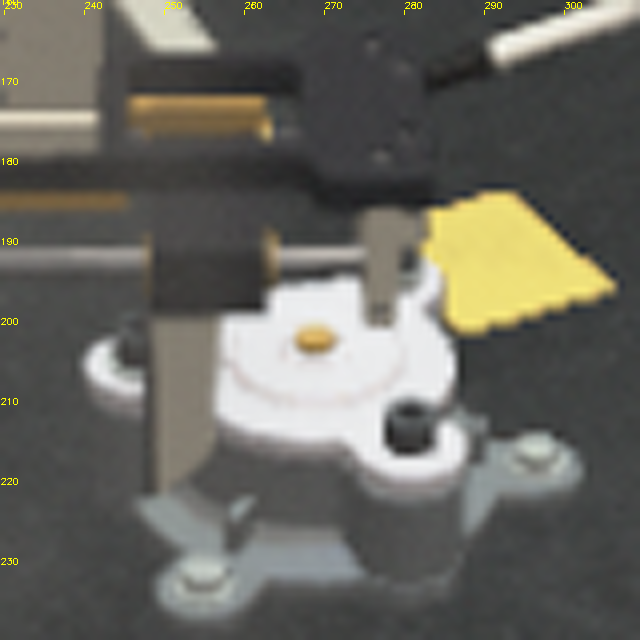

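```bash
python3 -c "
from plant import ticket
print(ticket.close_job())"
```

```text
the job is handed in; nothing more can be done
None
```

I eased the drift through the left-hand open hole until its shoulder sat on the cover, which brought the holes into line. I then put the bolt into the right-hand hole, let go of both, and handed the job in at about 31 s. The hand-in gave no verdict.

**Drift:** The highest force I read while pushing it down was about 12.5 N in total (11 N of it vertical), at the moment it seated. The arm stopped within 0.1 mm of the height expected for a flush shoulder. The side picture taken after release showed it upright and flush.

**Bolt:** It went in with no measurable resistance until the head seated, at about 7.5 N. Its stopping height was also within 0.1 mm of the expected value. The last pictures show the head down on the cover.

**Checks that were weaker or disagreed:**
- **Drift after the bolt went in:** I could only check it from above, where it looked unchanged, because the gripper hid it from the side camera.
- **Cameras:** The two cameras differed by about 4 mm in x. I corrected for this using the gripped parts and by feel.
- **Gripper reading on the bolt:** It read 18.5 mm on the 21 mm head, probably because the head was held near the fingertips. The bolt still hung straight.
- **Orange look-alikes:** They toppled near the start, well away from the gripper, and I never touched them. The spanner, bearing, marker and screwdriver look unmoved from above.

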